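Put the washed printing plates away

TASK

Clear the jar of dye off the rack's cover and stand it upright on the middle of the blue coaster, then lift the cover off and lay it flat on the middle of the grey mat. Then take every printing plate from the easel and stand it on its lower edge, painted end up, fully home in the rack slot of its own colour; do not drop the plates, and leave the palette, dye bottle and brush alone.

Things in the scene. Friction and masses are not known exactly. Their poses are not given: they have to be found in the camera images.
- rack: Fixed wooden rack, 230 (x) x 120 (y) x 52 mm high. Origin: centre of its underside; z up. Four slots in a row along x, 52 mm apart, each 18 mm wide (x), 104 mm long (y), 40 mm deep, floor 12 mm above the bench. Floor, rims and outer side faces are painted in each slot's colour; from -x to +x: red, yellow, blue, purple.
- cover: Loose flat white cover, 240 (x) x 140 (y) x 8 mm, 0.3 kg, at first lying on top of the rack, hiding the slots. Origin: centre of its underside; z up. Black bar handle in the middle of the top: 50 mm long (x), 14 mm thick (y), from 8 to 38 mm above the origin.
- jar: Squat amber jar of dye with an orange cap, 62 mm diameter, 62 mm high, 0.2 kg, at first standing on the cover beside its handle. Origin: centre of its underside; z up.
- coaster: Fixed square blue rubber coaster, 120 x 120 x 3 mm, lying on the bench. Origin: centre of its underside; z up.
- mat: Fixed grey felt mat, 260 (x) x 160 (y) x 4 mm. Origin: centre of its underside; z up.
- easel: Fixed wooden draining easel, four bays 86 mm apart along y. Origin: bench level, below the middle of the plates' lower edges; z up. Plates stand on a ledge 40 mm above the bench, behind a 6 mm lip, leaning 0.35 rad from vertical, tops towards -x; the board behind reaches 60 mm up the plates, so their top 50 mm are free.
- palette: White round ceramic palette with dabs of colour, 110 mm diameter, 10 mm high; bystander. Origin: centre of its underside.
- dye_bottle: Upright blue dye bottle, 44 mm diameter, 95 mm high; bystander. Origin: centre of its underside.
- brush: Blue-handled brush, 200 mm long, lying on the bench; bystander. Origin: at its middle, on the underside.
- plate_red: Flat wooden printing plate, 10 mm thick (its x), 75 mm wide (its y), 110 mm tall (its z), 0.12 kg; the upper 42 mm painted red, a thin copper motif (under 2 mm) on the lower part of its +x face. Origin: middle of its lower edge; z points to its upper edge. May be absent; at first leaning in one bay of the easel.
- slot_red (a point): Centre of the floor of the red slot; axes as the rack's (x across the slot, y along it, z up).
- plate_yellow: Flat wooden printing plate, 10 mm thick (its x), 75 mm wide (its y), 110 mm tall (its z), 0.12 kg; the upper 42 mm painted yellow, a thin copper motif (under 2 mm) on the lower part of its +x face. Origin: middle of its lower edge; z points to its upper edge. May be absent; at first leaning in one bay of the easel.
- slot_yellow (a point): Centre of the floor of the yellow slot; axes as the rack's (x across the slot, y along it, z up).
- plate_blue: Flat wooden printing plate, 10 mm thick (its x), 75 mm wide (its y), 110 mm tall (its z), 0.12 kg; the upper 42 mm painted blue, a thin copper motif (under 2 mm) on the lower part of its +x face. Origin: middle of its lower edge; z points to its upper edge. May be absent; at first leaning in one bay of the easel.
- slot_blue (a point): Centre of the floor of the blue slot; axes as the rack's (x across the slot, y along it, z up).
- plate_purple: Flat wooden printing plate, 10 mm thick (its x), 75 mm wide (its y), 110 mm tall (its z), 0.12 kg; the upper 42 mm painted purple, a thin copper motif (under 2 mm) on the lower part of its +x face. Origin: middle of its lower edge; z points to its upper edge. May be absent; at first leaning in one bay of the easel.
- slot_purple (a point): Centre of the floor of the purple slot; axes as the rack's (x across the slot, y along it, z up).

How it is judged:
On the way, in this order (a step that is already met when the one before it is completed fails the run):
1. the jar stands released on the coaster (horizontal distance between jar and coaster below 0.045 m and z of jar in the frame of coaster between 0.001 and 0.01 m and angle between jar's own z axis and vertical below 0.2 rad and contact force between the fingers and jar below 0.1 N), for 0.2 s.
2. the cover lies flat and released on the mat (x of cover in the frame of mat between -0.07 and 0.07 m and y of cover in the frame of mat between -0.06 and 0.06 m and z of cover in the frame of mat between -0.003 and 0.012 m and angle between cover's own z axis and vertical below 0.1 rad and contact force between the fingers and cover below 0.1 N), for 0.2 s.
At the end, for the whole second after the job is handed in: Each plate present is in its colour's slot: down within 8 mm, within 12 mm across and 22 mm along it, tilted under 0.27 rad; jar upright on the coaster within 45 mm of its centre; cover flat on the mat, its centre within 70 mm (x) and 60 mm (y) of the mat's; all released, at rest (all of step 1 and all of step 2 and linear speed of each of jar, cover, plate_red, plate_yellow, plate_blue, plate_purple below 0.03 m/s and x of plate_red in the frame of slot_red between -0.012 and 0.012 m and y of plate_red in the frame of slot_red between -0.022 and 0.022 m and z of plate_red in the frame of slot_red between -0.004 and 0.008 m and angle between each of plate_red, plate_yellow, plate_blue, plate_purple's own z axis and vertical below 0.27 rad and x of plate_yellow in the frame of slot_yellow between -0.012 and 0.012 m and y of plate_yellow in the frame of slot_yellow between -0.022 and 0.022 m and z of plate_yellow in the frame of slot_yellow between -0.004 and 0.008 m and x of plate_blue in the frame of slot_blue between -0.012 and 0.012 m and y of plate_blue in the frame of slot_blue between -0.022 and 0.022 m and z of plate_blue in the frame of slot_blue between -0.004 and 0.008 m and x of plate_purple in the frame of slot_purple between -0.012 and 0.012 m and y of plate_purple in the frame of slot_purple between -0.022 and 0.022 m and z of plate_purple in the frame of slot_purple between -0.004 and 0.008 m); the robot touches nothing.
It fails at once if the palette, dye bottle or brush is disturbed (moved more than 40 mm) (distance of any of palette, dye_bottle, brush from where it was at the start of the episode above 0.04 m).
It fails at once if the red plate is dropped (falls freely at over 0.8 m/s) (linear speed of plate_red above 0.8 m/s and contact force between the fingers and plate_red below 0.05 N).
It fails at once if the yellow plate is dropped (falls freely at over 0.8 m/s) (linear speed of plate_yellow above 0.8 m/s and contact force between the fingers and plate_yellow below 0.05 N).
It fails at once if the blue plate is dropped (falls freely at over 0.8 m/s) (linear speed of plate_blue above 0.8 m/s and contact force between the fingers and plate_blue below 0.05 N).
It fails at once if the purple plate is dropped (falls freely at over 0.8 m/s) (linear speed of plate_purple above 0.8 m/s and contact force between the fingers and plate_purple below 0.05 N).
Of plate_red, plate_yellow, plate_blue, plate_purple only 2 to 4 are there at a start; the rules pass over those that are not, and their reading is None.
At some moment in a run one of jar, cover may be knocked a few centimetres aside while the robot is not near it.
It also fails if it takes over 210 s, if anything falls off the work surface, if the arm or the gripper's body presses on something with over 40 N, if the wrist force passes 120 N, or if a joint passes its speed limit or range.

ROBOT

A 7-joint arm with a two-finger parallel gripper is mounted at the origin on the work surface. World frame = base frame: x ahead of the robot, y to its left, z up, the work surface at z = 0. Lengths are in m, angles in rad, forces in N, time in s.
With the tool pointing down it reaches from about 0.425 to 0.975 m from the base axis. Payload 16.7 kg.
Tool frame: the origin (TCP) lies on the centre line of the jaws, within the pads' length; the fingertips stand 25 mm ahead of it and the grasp point (between the pads) lies 6 mm ahead of it; z points along the fingers, y is the direction in which the jaws open and shut (so a half turn about z gives the same grasp; the last joint's range is limited). The gripper opens to 85 mm and grips with 20 to 120 N. Pads are 22 mm wide; open, the fingers measure 114 mm over their backs; the gripper's body (76 mm by 85 mm) begins 54 mm behind the grasp point. The pads swing forward as they close: fully open they stand 13 mm farther back than shut.
Start: joints at [1.155, 0.426, 0.074, 1.606, -0.034, 1.111, -0.067], TCP at [0.178, -0.651, 0.256] pointing down, gripper open.
Joint ranges: [-2.85, 2.85], [-0.5, 2.14], [-1.23, 1.37], [0.21, 2.46], [-1.02, 4.16], [0.16, 2.05], [-2.73, 2.73]. Speed limits (rad/s): [1.89, 1.89, 2.39, 2.39, 3.01, 3.01, 3.01].

INTERFACE

Orientations are given as a unit quaternion [w, x, y, z].
In Python, from plant import robot, imaging gives the robot as it stands.
- The arm moves only by the shell command python3 -m handwheel 'ROWS'. ROWS is JSON, a list of rows, each a list of 3 entries, a list of its own where there are three numbers: the shift along the tool's x, y, z each as a share of 0.03 m, from -1 to 1, then the turn about the tool's z as a share of 0.08 rad, from -1 to 1, then the opening, from -1 (shut) to 1 (fully open). A call has 1 to 20 rows; each row shifts and turns the commanded pose from where the row before left it, along the tool's axes as they then stand; what a row does not reach is not made up. A row lasts 1/10 s, in which the tool goes at most 50 mm and 8.59 degrees, less where a joint would pass 70% of its speed; a pose out of reach is approached as far as the arm can. A call with a number of a shift or a turn outside -1 to 1 is refused whole. A call with a gripper value outside its range is refused whole. The fingers move at their own pace and stop on an object; the grip force is fixed at half the most. Time passes only in rows, so rows that do not move let the fingers close. It gives the time, the measured TCP pose, the force and the opening at its end, in the units of the state.
- robot.get_state(): the state, without advancing time (a new reading comes with each control period).
- imaging.read_camera(name): name is "scene" or "top"; returns a dict with "color" (480x640x3 uint8, red, green, blue), "range_z" (480x640 float32, m along the optical axis (not along the pixel's ray), 0 where there is no reading), "mtx" (3x3 intrinsics, pixels), "R" (3x3) and "t" (3): a world point X has camera coordinates R X + t. Camera axes: x right, y down, z forward; pixel columns grow to the right and rows downward; lengths in m; the calibration is good to about 2 mm. A picture is of the moment at which its call begins.
- robot.finish_job(): hands the job in, once; it reports no verdict.
The state is a dict: "time": time; "joints": joint angles; "joint_vel": joint speeds; "joint_torque": joint torques, N m; "position": TCP position; "ee_rot": TCP orientation; "force": force on the tool from outside, world axes, zero at the start; "moment": the same for the moment, N m; "opening": finger opening in m.
Only numpy, scipy, OpenCV 4.12 (cv2) and the standard library are available. Lean on these libraries where they do the work, as an engineer would, in place of code of your own. Each camera call takes 0.05 s, during which the arm holds its last target.

## Working session

There is one attempt and no reset: what is moved stays moved. The work goes in short steps, Python scripts to look and compute and a shell command to move; the robot and the scene stay as the last step left them, time stands still between calls to the robot, and variables do not carry over. Pictures are saved under pics/ and viewed, and the job is handed in when it is done.

```bash
ls; mkdir -p pics; python3 - <<'E'
from plant import robot, imaging
import cv2
s=robot.get_state(); print(s['time'],s['position'],s['ee_rot'],s['opening'])
for n in ('scene','top'):
    c=imaging.read_camera(n); cv2.imwrite(f'pics/{n}0.png',c['color'][:,:,::-1]); print(n,c['mtx'],c['R'],c['t'],(c['range_z']>0).mean())
E
```

```text
pics
0.0 [ 0.17784784 -0.65075336  0.2556103 ] [-6.45201446e-04  9.91115224e-01  1.33004422e-01 -1.39385153e-04] 0.08554811034322983
scene [[485.05915432   0.         311.92107316]
 [  0.         485.05915432 237.27001231]
 [  0.           0.           1.        ]] [[ 0.11743617  0.9930012  -0.01254477]
 [ 0.72774346 -0.09464732 -0.67928738]
 [-0.67572051  0.07064354 -0.73376514]] [-0.07760509 -0.34821715  1.60748533] 0.9961295572916666
top [[586.03975295   0.         317.08151205]
 [  0.         586.03975295 232.17110921]
 [  0.           0.           1.        ]] [[ 0.02852424 -0.99959228 -0.00128054]
 [-0.99490264 -0.02826641 -0.0967974 ]
 [ 0.09672174  0.00403509 -0.99530328]] [-0.01323477  0.59718197  1.26628016] 0.9961555989583334
```

View pics/scene0.png

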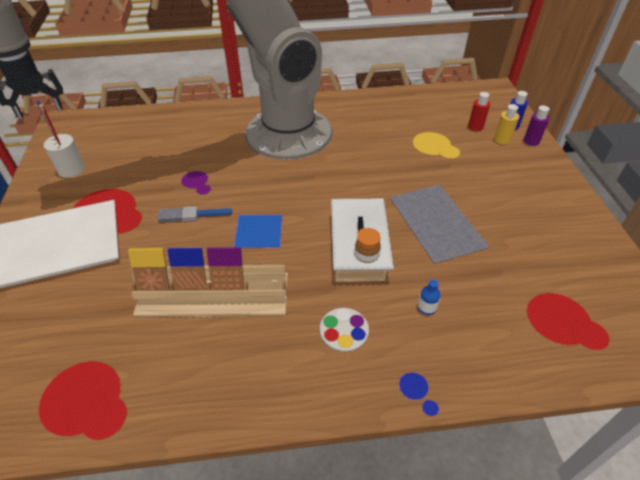

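View pics/top0.png

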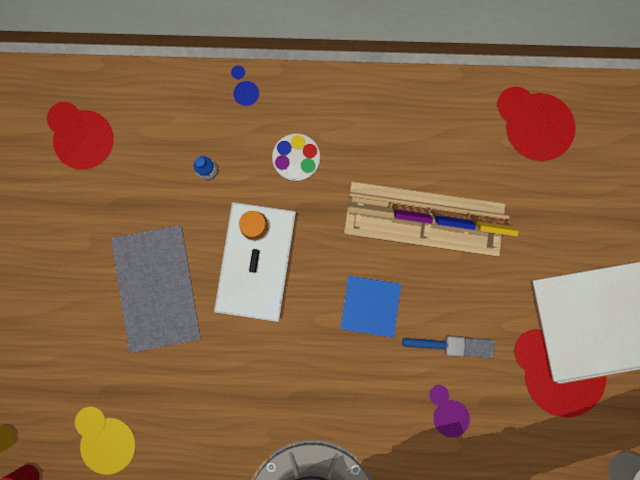

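```bash
cat > h.py <<'E'
from plant import robot, imaging
import numpy as np, cv2
def cast(c,uv,z):
    uv=np.atleast_2d(np.asarray(uv,float))
    d=np.c_[uv,np.ones(len(uv))]@np.linalg.inv(c['mtx']).T@c['R']   # R^T d
    o=-c['R'].T@c['t']
    return o+d*((z-o[2])/d[:,2])[:,None]
def cloud(c):
    v,u=np.mgrid[:480,:640]; p=np.stack([(u-c['mtx'][0,2])/c['mtx'][0,0],(v-c['mtx'][1,2])/c['mtx'][1,1],np.ones_like(u)],-1)*c['range_z'][...,None]
    return (p-c['t'])@c['R']
def blob(c,lo,hi,roi=None,minA=20,show=True):
    hsv=cv2.cvtColor(np.ascontiguousarray(c['color']),cv2.COLOR_RGB2HSV)
    m=cv2.inRange(hsv,np.array(lo),np.array(hi))
    if roi is not None:
        k=np.zeros_like(m); x0,y0,x1,y1=roi; k[y0:y1,x0:x1]=255; m&=k
    cs,_=cv2.findContours(m,cv2.RETR_EXTERNAL,cv2.CHAIN_APPROX_NONE)
    return sorted([q for q in cs if cv2.contourArea(q)>=minA],key=cv2.contourArea,reverse=True)
def rectpose(c,cnt,z):
    P=cast(c,cnt[:,0,:],z)[:,:2]
    (ctr,sz,a)=cv2.minAreaRect((P*1000).astype(np.float32))
    return np.array(ctr)/1000,sz,a
def tool():
    s=robot.get_state(); w,x,y,z=s['ee_rot']
    tx=np.array([1-2*(y*y+z*z),2*(x*y+w*z),2*(x*z-w*y)])
    return s,np.arctan2(tx[1],tx[0])   # yaw of tool x; tool y = (sin,-cos)
def go(x,y,z=None,yaw=None):
    s,a=tool(); p=s['position']; d=np.array([x-p[0],y-p[1],(z-p[2]) if z is not None else 0])
    ca,sa=np.cos(a),np.sin(a)
    print('yaw',round(a,4),'pos',p.round(4),'t',round(s['time'],2),'open',round(s['opening'],4),'F',np.round(s['force'],1),'q7',s['joints'][6].round(2))
    L=np.array([d[0]*ca+d[1]*sa, d[0]*sa-d[1]*ca, -d[2]])
    print('shift in tool axes / 30mm at this yaw:',(L/0.03).round(2), 'turn/0.08:', None if yaw is None else round((a-yaw)/0.08,2))
    if yaw is not None:
        ca,sa=np.cos(yaw),np.sin(yaw); L=np.array([d[0]*ca+d[1]*sa, d[0]*sa-d[1]*ca, -d[2]])
        print('shift after turning:',(L/0.03).round(2))
E
python3 - <<'E'
from h import *
c=imaging.read_camera('top')
def pr(n,cs,z,k=1):
    for q in cs[:k]:
        p,s,a=rectpose(c,q,z); print(n,p.round(4),np.round(s,1),round(a,1),cv2.boundingRect(q))
pr('coaster',blob(c,(100,120,100),(125,255,255),(335,265,410,345)),.003)
pr('mat',blob(c,(0,0,60),(180,60,160),(105,220,205,360)),.004)
pr('cover',blob(c,(0,0,180),(180,40,255),(205,195,305,330)),.06)
pr('handle',blob(c,(0,0,0),(180,255,60),(235,235,275,285)),.09)
pr('cap',blob(c,(5,150,150),(20,255,255),(235,205,275,245)),.122)
for n,lo,hi in (('purple',(135,100,40),(160,255,255)),('blue',(110,100,40),(130,255,255)),('yellow',(18,130,120),(32,255,255))):
    pr(n,blob(c,lo,hi,(340,170,530,265)),.145)
P=cloud(c)
for uv in ((290,230),(253,224),(160,290),(370,305),(412,216),(455,224),(498,231)): print(uv,P[uv[1],uv[0]].round(3))
im=cv2.resize(c['color'][165:275,330:530,::-1],None,fx=4,fy=4,interpolation=cv2.INTER_CUBIC); cv2.imwrite('pics/easel.png',im)
E
```

```text
coaster [ 0.4382 -0.1199] [118.5 119.2] 82.9 (341, 276, 60, 61)
mat [0.4643 0.3623] [259.7 160.7] 12.4 (111, 225, 89, 128)
cover [0.528  0.1358] [136.5 237.4] 83.2 (215, 203, 80, 118)
handle [0.5287 0.1344] [13.8 47.1] 82.8 (249, 249, 10, 23)
cap [0.6024 0.1385] [51.7 51.4] 1.6 (239, 211, 26, 26)
purple [ 0.6237 -0.1898] [76.8 17.6] 82.8 (395, 210, 38, 14)
blue [ 0.6141 -0.2737] [81.7 17.5] 83.4 (435, 216, 41, 14)
yellow [ 0.6035 -0.36  ] [82.2 19.7] 83.0 (478, 222, 41, 15)
(290, 230) [0.598 0.062 0.057]
(253, 224) [0.601 0.135 0.123]
(160, 290) [0.46  0.351 0.003]
(370, 305) [ 0.44  -0.119 -0.001]
(412, 216) [ 0.624 -0.187  0.143]
(455, 224) [ 0.611 -0.274  0.143]
(498, 231) [ 0.599 -0.361  0.142]
```

View pics/easel.png

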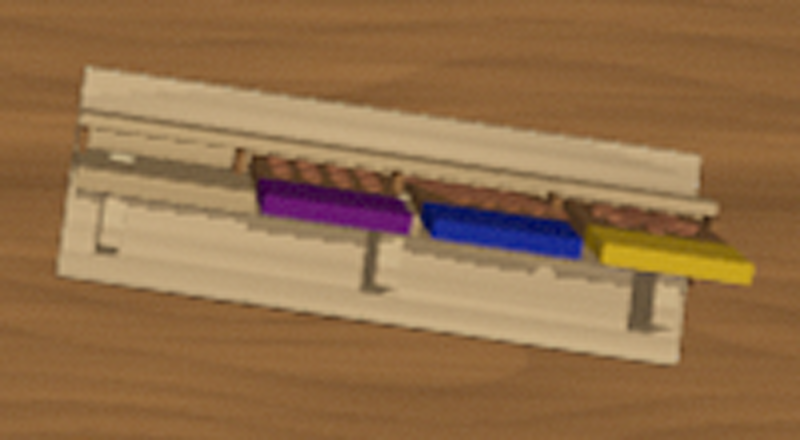

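```bash
python3 - <<'E'
from h import *
go(.602,.138,.256,-.12)
E
```

```text
yaw 0.2667 pos [ 0.1778 -0.6509  0.2558] t 0.15 open 0.0853 F [-0.7  0.3 -0.4] q7 -0.07
shift in tool axes / 30mm at this yaw: [ 2.057e+01 -2.164e+01 -1.000e-02] turn/0.08: 4.83
shift after turning: [ 1.089e+01 -2.780e+01 -1.000e-02]
```

```bash
python3 -m handwheel '[[[0,0,0],0.97,1],[[0,0,0],0.97,1],[[0,0,0],0.97,1],[[0,0,0],0.97,1],[[0,0,0],0.97,1],[[0.6,-0.9,0],0,1],[[0.6,-0.9,0],0,1],[[0.6,-0.9,0],0,1],[[0.6,-0.9,0],0,1],[[0.6,-0.9,0],0,1],[[0.6,-0.9,0],0,1],[[0.6,-0.9,0],0,1],[[0.6,-0.9,0],0,1]]'
python3 -c "
from h import *
go(.602,.138,.256,-.12)"
```

```text
time: 1.45
position: [0.3477, -0.4529, 0.2562]
ee_rot: [-0.0, 0.998, -0.061, -0.0]
force: [0.2, -0.0, 0.9]
opening: 0.085
yaw -0.1212 pos [ 0.3477 -0.4529  0.2562] t 1.45 open 0.085 F [ 0.2 -0.   0.9] q7 -0.87
shift in tool axes / 30mm at this yaw: [ 6.030e+00 -2.058e+01  1.000e-02] turn/0.08: -0.02
shift after turning: [ 6.060e+00 -2.057e+01  1.000e-02]
```

```bash
python3 -m handwheel '[[[0.3,-1,0],0,1],[[0.3,-1,0],0,1],[[0.3,-1,0],0,1],[[0.3,-1,0],0,1],[[0.3,-1,0],0,1],[[0.3,-1,0],0,1],[[0.3,-1,0],0,1],[[0.3,-1,0],0,1],[[0.3,-1,0],0,1],[[0.3,-1,0],0,1],[[0.3,-1,0],0,1],[[0.3,-1,0],0,1],[[0.3,-1,0],0,1],[[0.3,-1,0],0,1],[[0.3,-1,0],0,1],[[0.3,-1,0],0,1],[[0.3,-1,0],0,1],[[0.3,-1,0],0,1],[[0.3,-1,0],0,1],[[0,0,0],0,1]]'
python3 -c "
from h import *
c=imaging.read_camera('scene'); cv2.imwrite('pics/s1.png',c['color'][:,:,::-1])
P=cloud(c); q=blob(c,(5,150,150),(20,255,255),(340,215,400,265))
for k in q[:2]:
  m=k[:,0,:].mean(0).astype(int); print(cv2.boundingRect(k), P[m[1],m[0]].round(3))
go(.602,.138,.101,-.12)"
```

```text
time: 3.45
position: [0.5863, 0.0955, 0.256]
ee_rot: [-0.001, 0.998, -0.058, -0.0]
force: [-0.5, 0.9, -0.3]
opening: 0.0854
(358, 228, 22, 20) [0.607 0.138 0.123]
yaw -0.1182 pos [0.5858 0.0931 0.2558] t 3.5 open 0.0853 F [ 0.9 -1.6 -0.4] q7 -2.05
shift in tool axes / 30mm at this yaw: [ 0.36 -1.55  5.16] turn/0.08: 0.02
shift after turning: [ 0.36 -1.55  5.16]
```

View pics/s1.png

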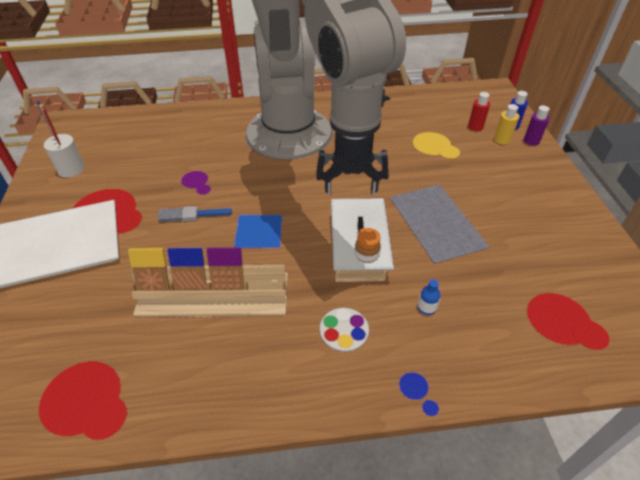

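```bash
python3 -m handwheel '[[[0.2,-0.78,0],0,1],[[0.2,-0.77,0],0,1],[[0,0,0],0,1],[[0,0,0.9],0,1],[[0,0,0.9],0,1],[[0,0,0.9],0,1],[[0,0,0.9],0,1],[[0,0,0.9],0,1],[[0,0,0.66],0,1],[[0,0,0],0,1]]'
python3 -c "
from h import *
go(.603,.138,.101,-.12)"
```

```text
time: 4.5
position: [0.6015, 0.1339, 0.099]
ee_rot: [0.001, 0.998, -0.061, -0.002]
force: [-0.1, -0.6, 1.0]
opening: 0.0856
yaw -0.1222 pos [0.6015 0.1339 0.099 ] t 4.5 open 0.0856 F [-0.1 -0.6  1. ] q7 -2.19
shift in tool axes / 30mm at this yaw: [ 0.03 -0.14 -0.07] turn/0.08: -0.03
shift after turning: [ 0.03 -0.14 -0.07]
```

```bash
python3 -m handwheel '[[[0,-0.1,0],0,1],[[0,0,0],0,-1],[[0,0,0],0,-1],[[0,0,0],0,-1],[[0,0,0],0,-1],[[0,0,0],0,-1],[[0,0,0],0,-1],[[0,0,-0.5],0,-1],[[0,0,-1],0,-1],[[0,0,-1],0,-1],[[0,0,0],0,-1]]'
python3 -c "
from h import *
c=imaging.read_camera('top'); cv2.imwrite('pics/t1.png',c['color'][:,:,::-1])
go(.438,-.12,.175,-.12)"
```

```text
time: 5.6
position: [0.6056, 0.1393, 0.1819]
ee_rot: [-0.001, 0.998, -0.061, 0.003]
force: [0.8, 0.2, -1.3]
opening: 0.0588
yaw -0.1215 pos [0.6048 0.139  0.1797] t 5.65 open 0.0587 F [-0.1  0.1 -1.2] q7 -2.16
shift in tool axes / 30mm at this yaw: [-4.47  9.24  0.16] turn/0.08: -0.02
shift after turning: [-4.49  9.24  0.16]
```

View pics/t1.png

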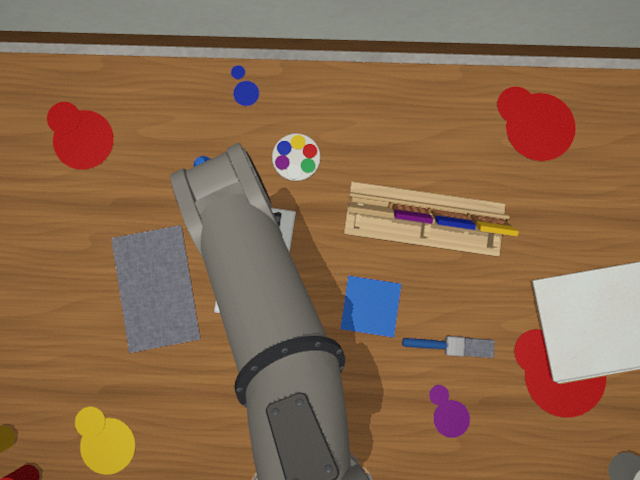

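```bash
python3 -m handwheel '[[[-0.4,0.8,0],0,-1],[[-0.4,0.8,0],0,-1],[[-0.4,0.8,0],0,-1],[[-0.4,0.8,0],0,-1],[[-0.4,0.8,0],0,-1],[[-0.4,0.8,0],0,-1],[[-0.4,0.8,0],0,-1],[[-0.4,0.8,0],0,-1],[[-0.4,0.8,0],0,-1],[[-0.4,0.8,0],0,-1],[[-0.4,0.8,0],0,-1],[[0,0.4,0],0,-1],[[0,0,0.7],0,-1],[[0,0,0.7],0,-1],[[0,0,0.7],0,-1],[[0,0,0.7],0,-1],[[0,0,0.7],0,-1],[[0,0,0],0,-1]]'
python3 -c "
from h import *
go(.438,-.12,.042,-.12)"
```

```text
time: 7.45
position: [0.4379, -0.1187, 0.0694]
ee_rot: [-0.0, 0.998, -0.06, -0.002]
force: [-0.3, 0.9, -1.7]
opening: 0.0583
yaw -0.1207 pos [ 0.4379 -0.1187  0.0694] t 7.45 open 0.0583 F [-0.3  0.9 -1.7] q7 -1.7
shift in tool axes / 30mm at this yaw: [0.01 0.04 0.91] turn/0.08: -0.01
shift after turning: [0.01 0.04 0.91]
```

```bash
python3 -m handwheel '[[[0,0,0.3],0,-1],[[0,0,0.3],0,-1],[[0,0,0.2],0,-1],[[0,0,0.1],0,-1],[[0,0,0],0,-1],[[0,0,0],0,-1]]'
python3 -m handwheel '[[[0,0,0],0,1],[[0,0,0],0,1],[[0,0,0],0,1],[[0,0,0],0,1],[[0,0,0],0,1],[[0,0,0],0,1],[[0,0,-0.7],0,1],[[0,0,-1],0,1],[[0,0,-1],0,1],[[0,0,-1],0,1],[[0,-1,-1],0,1],[[0,-1,0],0,1],[[0,-1,0],0,1],[[0,-1,0],0,1]]'
python3 - <<'E'
from h import *
go(.53,.135,.095,-.12)
c=imaging.read_camera('top'); cv2.imwrite('pics/t2.png',c['color'][:,:,::-1])
for n,b,z in (('cap',blob(c,(5,150,150),(20,255,255),(300,200,420,345)),.065),('cover',blob(c,(0,0,180),(180,40,255),(180,150,330,340)),.06),('handle',blob(c,(0,0,0),(180,255,60),(235,235,275,285)),.09)):
  for q in b[:2]:
    p,s,a=rectpose(c,q,z); print(n,p.round(4),np.round(s,1),round(a,1),cv2.boundingRect(q))
E
```

```text
time: 8.05
position: [0.4399, -0.1194, 0.0456]
ee_rot: [0.0, 0.998, -0.06, 0.001]
force: [-5.5, 0.9, 24.6]
opening: 0.0585
time: 9.45
position: [0.4537, 0.0009, 0.1859]
ee_rot: [0.0, 0.998, -0.061, 0.0]
force: [0.1, 0.4, 0.1]
opening: 0.0856
yaw -0.1216 pos [0.4537 0.0009 0.1859] t 9.45 open 0.0856 F [0.1 0.4 0.1] q7 -1.91
shift in tool axes / 30mm at this yaw: [ 1.98 -4.75  3.03] turn/0.08: -0.02
shift after turning: [ 1.99 -4.74  3.03]
cap [ 0.4368 -0.1206] [52.7 48.8] 1.2 (362, 295, 24, 26)
cover [0.528  0.1358] [136.5 237.4] 83.2 (215, 203, 80, 118)
cover [0.7373 0.0627] [67.4 67.7] 22.0 (276, 150, 36, 30)
handle [0.5287 0.1344] [13.8 47.1] 82.8 (249, 249, 10, 23)
```

View pics/t2.png

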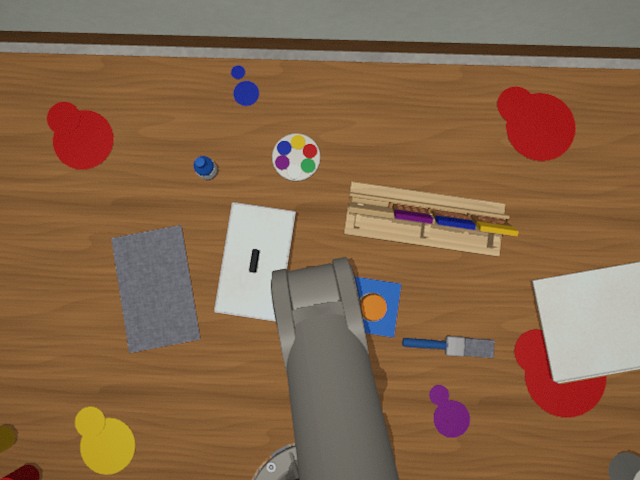

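```bash
python3 -m handwheel '[[[0.33,-0.8,0],0,0],[[0.33,-0.79,0],0,0],[[0.33,-0.79,0],0,0],[[0.33,-0.79,0],0,0],[[0.33,-0.79,0],0,0],[[0.33,-0.79,0],0,0],[[0,0,0.5],0,0],[[0,0,0.5],0,0],[[0,0,0],0,0]]'
python3 - <<'E'
from h import *
go(.528,.135,.091,-.12)
E
```

```text
time: 10.4
position: [0.5283, 0.1328, 0.1531]
ee_rot: [0.001, 0.998, -0.061, -0.002]
force: [-0.3, -0.8, -0.2]
opening: 0.0429
yaw -0.1217 pos [0.5283 0.1328 0.1531] t 10.4 open 0.0429 F [-0.3 -0.8 -0.2] q7 -2.22
shift in tool axes / 30mm at this yaw: [-0.02 -0.07  2.07] turn/0.08: -0.02
shift after turning: [-0.02 -0.07  2.07]
```

```bash
python3 -m handwheel '[[[0,-0.05,0.8],0,0],[[0,0,0.8],0,0],[[0,0,0.4],0,0],[[0,0,0],0,0],[[0,0,0],0,-1],[[0,0,0],0,-1],[[0,0,0],0,-1],[[0,0,0],0,-1],[[0,0,0],0,-1],[[0,0,0],0,-1]]'
python3 -m handwheel '[[[0,0,-0.3],0,-1],[[0,0,-0.7],0,-1],[[0,0,-0.7],0,-1],[[0,0,-0.7],0,-1],[[0,0,0],0,-1],[[0,0,0],0,-1]]'
python3 - <<'E'
from h import *
go(.4643,.3623,.15,.216)
c=imaging.read_camera('scene'); cv2.imwrite('pics/s2.png',c['color'][:,:,::-1])
E
```

```text
time: 11.4
position: [0.5308, 0.1357, 0.0969]
ee_rot: [-0.0, 0.998, -0.061, 0.001]
force: [-1.1, -0.5, 5.6]
opening: 0.0122
time: 12.0
position: [0.5302, 0.1355, 0.1682]
ee_rot: [-0.0, 0.998, -0.061, 0.001]
force: [-0.0, -0.6, -3.2]
opening: 0.0121
yaw -0.1214 pos [0.5302 0.1355 0.1682] t 12.0 open 0.0121 F [-0.  -0.6 -3.2] q7 -2.21
shift in tool axes / 30mm at this yaw: [-3.1  -7.24  0.61] turn/0.08: -4.22
shift after turning: [-0.53 -7.86  0.61]
```

View pics/s2.png

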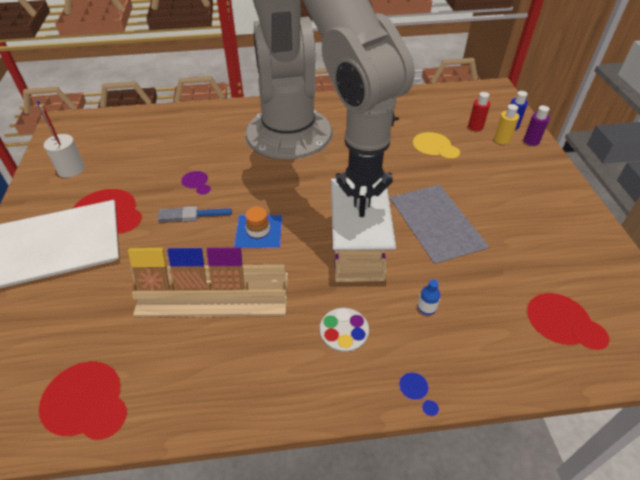

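```bash
python3 -m handwheel '[[[0,0,0],-0.3,-1],[[0,0,0],-0.5,-1],[[0,0,0],-0.6,-1],[[0,0,0],-0.7,-1],[[0,0,0],-0.7,-1],[[0,0,0],-0.6,-1],[[0,0,0],-0.5,-1],[[0,0,0],-0.3,-1],[[-0.05,-0.5,0],0,-1],[[-0.05,-0.7,0],0,-1],[[-0.05,-0.8,0],0,-1],[[-0.05,-0.9,0],0,-1],[[-0.05,-0.9,0],0,-1],[[-0.05,-0.9,0],0,-1],[[-0.05,-0.9,0],0,-1],[[-0.05,-0.8,0],0,-1],[[-0.05,-0.7,0],0,-1],[[-0.05,-0.5,0],0,-1],[[-0.03,-0.26,0],0,-1],[[0,0,0],0,-1]]'
python3 - <<'E'
from h import *
go(.4643,.3623,.051,.216)
E
```

```text
time: 14.05
position: [0.4637, 0.3634, 0.1674]
ee_rot: [-0.0, 0.994, 0.108, -0.0]
force: [-0.1, -0.8, -2.7]
opening: 0.0126
yaw 0.216 pos [0.4637 0.3634 0.1674] t 14.05 open 0.0126 F [-0.1 -0.8 -2.7] q7 -2.35
shift in tool axes / 30mm at this yaw: [0.01 0.04 3.88] turn/0.08: 0.0
shift after turning: [0.01 0.04 3.88]
```

```bash
python3 -m handwheel '[[[0,0,0.7],0,-1],[[0,0,0.7],0,-1],[[0,0,0.7],0,-1],[[0,0,0.7],0,-1],[[0,0,0.5],0,-1],[[0,0,0.3],0,-1],[[0,0,0.2],0,-1],[[0,0,0.07],0,-1],[[0,0,0],0,-1],[[0,0,0],0,-1]]'
python3 -m handwheel '[[[0,0,0],0,-0.2],[[0,0,0],0,-0.2],[[0,0,0],0,-0.2],[[0,0,0],0,-0.2],[[0,0,0],0,-0.2],[[0,0,-0.5],0,-0.2],[[0,0,-1],0,-0.2],[[0,0,-1],0,-0.2],[[0,0,-1],0,-0.2],[[0,0,-1],0,-0.2],[[0,0,-1],0,-0.2],[[0,0,-1],0,-0.2]]'
python3 - <<'E'
from h import *
go(.6,-.19,.25,1.45)
c=imaging.read_camera('scene'); cv2.imwrite('pics/s3.png',c['color'][:,:,::-1])
E
```

```text
time: 15.05
position: [0.4646, 0.3629, 0.0521]
ee_rot: [-0.0, 0.994, 0.107, 0.0]
force: [0.7, 0.5, -2.7]
opening: 0.0129
time: 16.25
position: [0.464, 0.3625, 0.249]
ee_rot: [-0.0, 0.994, 0.107, 0.0]
force: [-0.5, -0.1, 0.5]
opening: 0.0345
yaw 0.2151 pos [0.464  0.3625 0.249 ] t 16.25 open 0.0345 F [-0.5 -0.1  0.5] q7 -2.3
shift in tool axes / 30mm at this yaw: [ 0.5  18.96 -0.03] turn/0.08: -15.44
shift after turning: [-17.74   6.72  -0.03]
```

View pics/s3.png

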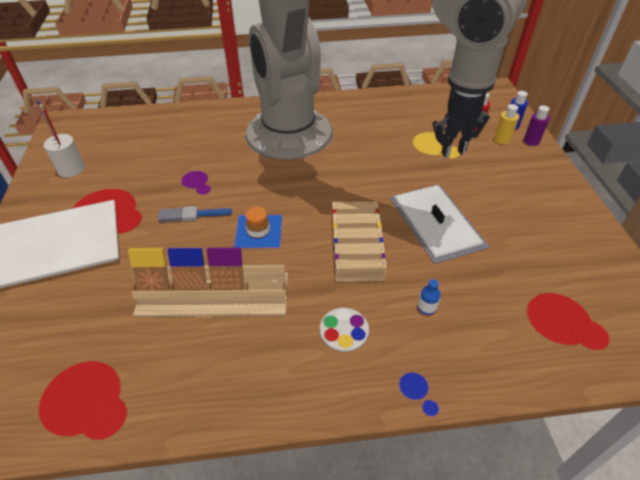

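```bash
python3 -m handwheel '[[[0,0,0],-0.97,0],[[0,0,0],-0.97,0],[[0,0,0],-0.97,0],[[0,0,0],-0.97,0],[[0,0,0],-0.97,0],[[0,0,0],-0.97,0],[[0,0,0],-0.97,0],[[0,0,0],-0.97,0],[[0,0,0],-0.97,0],[[0,0,0],-0.97,0],[[0,0,0],-0.97,0],[[0,0,0],-0.97,0],[[0,0,0],-0.97,0],[[0,0,0],-0.97,0],[[0,0,0],-0.97,0],[[0,0,0],-0.95,0]]'
python3 - <<'E'
from h import *
go(.6,-.19,.25,1.45)
c=imaging.read_camera('top'); 
cv2.imwrite('pics/rack.png',cv2.resize(c['color'][190:340,190:330,::-1],None,fx=4,fy=4,interpolation=cv2.INTER_CUBIC))
for n,lo,hi in (('purple',(135,80,40),(165,255,255)),('blue',(110,80,40),(130,255,255)),('yellow',(18,150,150),(32,255,255)),('red',(0,150,60),(6,255,255)),('red2',(170,150,60),(180,255,255))):
  for q in blob(c,lo,hi,(205,190,310,330),3):
    p,s,a=rectpose(c,q,.052); print(n,p.round(4),np.round(s,1),round(a,1),cv2.boundingRect(q))
for q in blob(c,(0,0,180),(180,40,255),(100,200,210,370))[:1]: print('cover',rectpose(c,q,.012))
E
```

```text
time: 17.9
position: [0.4641, 0.3626, 0.2474]
ee_rot: [0.0, 0.746, 0.666, 0.0]
force: [-1.0, 0.4, 1.0]
opening: 0.0423
yaw 1.4582 pos [0.4641 0.3626 0.2474] t 17.9 open 0.0423 F [-1.   0.4  1. ] q7 -1.15
shift in tool axes / 30mm at this yaw: [-17.79   6.57  -0.09] turn/0.08: 0.1
shift after turning: [-17.74   6.72  -0.09]
purple [0.602 0.114] [108.   17.3] 83.3 (242, 222, 50, 14)
purple [0.6091 0.1782] [15.3  8.7] 1.6 (235, 220, 5, 8)
blue [0.5496 0.12  ] [107.8  15.7] 84.3 (238, 245, 50, 14)
blue [0.5571 0.1838] [ 8.6 15.6] 82.9 (231, 244, 6, 8)
yellow [0.4988 0.1258] [106.6  17.3] 83.3 (235, 268, 50, 15)
yellow [0.5059 0.1903] [10.  15.6] 78.4 (227, 267, 6, 8)
red [0.4475 0.1308] [107.3  16.5] 83.4 (231, 293, 51, 14)
red [0.4547 0.1957] [ 7.6 15.5] 81.1 (224, 291, 5, 8)
red2 [0.4504 0.151 ] [21.9 13.3] 82.2 (242, 294, 11, 8)
red2 [0.4535 0.1761] [10.7 12.9] 2.4 (232, 293, 7, 6)
cover (array([0.46222598, 0.36024527]), (237.11337280273438, 136.43862915039062), 12.23611068725586)
```

View pics/rack.png

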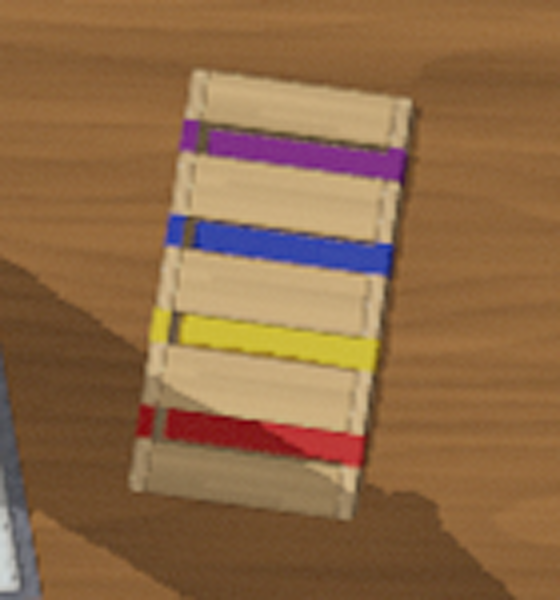

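```bash
python3 - <<'E'
from h import *
c=imaging.read_camera('top'); print('cam',(-c['R'].T@c['t']).round(3))
for n,lo,hi,r in (('purple',(135,80,40),(165,255,255),(225,215,300,240)),('blue',(110,80,40),(130,255,255),(225,238,300,262)),('yellow',(18,150,150),(32,255,255),(220,262,300,287)),):
  q=np.concatenate(blob(c,lo,hi,r,3)); p,s,a=rectpose(c,q,.052); print(n,p.round(4),np.round(s,1),round(a,1))
# rims only: bits at extreme ends
P=cloud(c)
m=(P[...,2]>.044)&(P[...,2]<.06); m[:200]=0;m[320:]=0;m[:,:215]=0;m[:,305:]=0
q=np.argwhere(m)[:,::-1].astype(np.int32)[:,None,:]
print('rack top',rectpose(c,q,.052))
c=imaging.read_camera('scene');P=cloud(c)
m=(P[...,2]>.044)&(P[...,2]<.06); m[:190]=0;m[300:]=0;m[:,:320]=0;m[:,392:]=0
q=np.argwhere(m)[:,::-1].astype(np.int32)[:,None,:]
print('rack top (scene)',rectpose(c,q,.052))
E
```

```text
cam [ 4.720e-01 -1.000e-03  1.318e+00]
purple [0.6029 0.1213] [122.8  17.3] 83.3
blue [0.5507 0.1272] [122.5  16.1] 83.8
yellow [0.4998 0.1341] [123.2  18. ] 82.9
rack top (array([0.52480365, 0.1298634 ]), (122.06610107421875, 229.50433349609375), 83.62657928466797)
rack top (scene) (array([0.53244348, 0.13046593]), (121.63851928710938, 237.06576538085938), 83.76398468017578)
```

```bash
python3 - <<'E'
from h import *
e=np.array([.9932,-.1167]);f=np.array([.1167,.9932])
for cam,roi in (('scene',(120,235,255,272)),('top',(340,170,530,265))):
  c=imaging.read_camera(cam);P=cloud(c)
  for n,lo,hi in (('purple',(135,100,40),(160,255,255)),('blue',(110,100,40),(130,255,255)),('yellow',(18,130,120),(32,255,255))):
    q=blob(c,lo,hi,roi)[0]; m=np.zeros((480,640),np.uint8); cv2.drawContours(m,[q],-1,1,-1); m=cv2.erode(m,np.ones((3,3)))
    p=P[m>0]; X=np.c_[p[:,:2]@e,p[:,:2]@f,p[:,2]]
    g=X[:,2]<.140
    A=np.c_[X[g][:,1:],np.ones(g.sum())]; k=np.linalg.lstsq(A,X[g][:,0],rcond=None)[0] if g.sum()>10 else None
    print(cam,n,'n',len(X),g.sum(),'lo',np.percentile(X,3,0).round(4),'hi',np.percentile(X,97,0).round(4),'fit',None if k is None else k.round(3), 'x at z=.1:',None if k is None else (np.array([X[:,1].mean(),.1,1])@k).round(4))
E
```

```text
scene purple n 496 382 lo [ 0.6425 -0.1472  0.111 ] hi [ 0.6582 -0.0825  0.1464] fit [ 0.001 -0.345  0.695] x at z=.1: 0.6606
scene blue n 502 387 lo [ 0.6415 -0.2338  0.1119] hi [ 0.6575 -0.1687  0.1457] fit [ 0.009 -0.336  0.696] x at z=.1: 0.6603
scene yellow n 592 449 lo [ 0.6391 -0.3225  0.1095] hi [ 0.6584 -0.2521  0.1459] fit [ 0.    -0.36   0.697] x at z=.1: 0.6608
top purple n 227 88 lo [ 0.6355 -0.1488  0.1194] hi [ 0.6515 -0.0825  0.1484] fit [ 0.012 -0.45   0.707] x at z=.1: 0.6608
top blue n 234 91 lo [ 0.6357 -0.2358  0.1179] hi [ 0.6521 -0.1672  0.1484] fit [-0.013 -0.383  0.695] x at z=.1: 0.659
top yellow n 260 92 lo [ 0.6346 -0.3235  0.1181] hi [ 0.6523 -0.2544  0.1487] fit [ 0.018 -0.405  0.706] x at z=.1: 0.66
```

```bash
cat >> h.py <<'E'
e_=np.array([.9932,-.1167]);f_=np.array([.1167,.9932])
def goe(s,t,z): 
    w=s*e_+t*f_; go(w[0],w[1],z,1.454)
def gos(d,z,off=0):   # rack slot: d along rack x
    a=-.115; w=np.array([.5252,.1300])+d*np.array([np.cos(a),np.sin(a)]); go(w[0],w[1],z,1.454)
E
python3 -c "
from h import *
goe(.655,-.115,.23)"
```

```text
yaw 1.4525 pos [0.4643 0.3625 0.2469] t 18.15 open 0.0425 F [ 0.6  0.8 -1. ] q7 -1.16
shift in tool axes / 30mm at this yaw: [-17.63   7.9    0.56] turn/0.08: -0.02
shift after turning: [-17.64   7.87   0.56]
```

```bash
python3 -m handwheel '[[[-0.6,0.3,0],0,1],[[-0.98,0.44,0.03],0,1],[[-0.98,0.44,0.03],0,1],[[-0.98,0.44,0.03],0,1],[[-0.98,0.44,0.03],0,1],[[-0.98,0.44,0.03],0,1],[[-0.98,0.44,0.03],0,1],[[-0.98,0.44,0.03],0,1],[[-0.98,0.44,0.03],0,1],[[-0.98,0.44,0.03],0,1],[[-0.98,0.44,0.03],0,1],[[-0.98,0.44,0.03],0,1],[[-0.98,0.44,0.03],0,1],[[-0.98,0.44,0.03],0,1],[[-0.98,0.44,0.03],0,1],[[-0.98,0.44,0.03],0,1],[[-0.98,0.44,0.03],0,1],[[-0.98,0.44,0.03],0,1],[[0,0,0],0,1],[[0,0,0],0,1]]'
python3 -c "
from h import *
goe(.655,-.115,.13)"
```

```text
time: 20.15
position: [0.636, -0.179, 0.2309]
ee_rot: [-0.0, 0.748, 0.664, 0.0]
force: [-0.6, 0.5, 0.3]
opening: 0.0853
yaw 1.4525 pos [ 0.636  -0.179   0.2309] t 20.15 open 0.0853 F [-0.6  0.5  0.3] q7 -0.17
shift in tool axes / 30mm at this yaw: [-0.38  0.08  3.36] turn/0.08: -0.02
shift after turning: [-0.38  0.08  3.36]
```

```bash
python3 -m handwheel '[[[-0.38,0.08,0],0,1],[[0,0,0.6],0,1],[[0,0,0.8],0,1],[[0,0,0.8],0,1],[[0,0,0.8],0,1],[[0,0,0.36],0,1],[[0,0,0],0,1],[[0,0,0],0,0.1],[[0,0,0],0,0.1],[[0,0,0],0,0.1],[[0,0,0],0,0.1]]'
python3 -c "
from h import *
goe(.6768,-.115,.13)
c=imaging.read_camera('scene'); cv2.imwrite('pics/s4.png',cv2.resize(c['color'][190:340,100:320,::-1],None,fx=3.5,fy=3.5))"
```

```text
time: 21.25
position: [0.6375, -0.1905, 0.1311]
ee_rot: [0.0, 0.747, 0.665, 0.0]
force: [-0.2, 0.3, -0.1]
opening: 0.0467
yaw 1.4546 pos [ 0.6375 -0.1905  0.1311] t 21.25 open 0.0467 F [-0.2  0.3 -0.1] q7 -0.21
shift in tool axes / 30mm at this yaw: [-0.01  0.71  0.04] turn/0.08: 0.01
shift after turning: [-0.01  0.71  0.04]
```

View pics/s4.png

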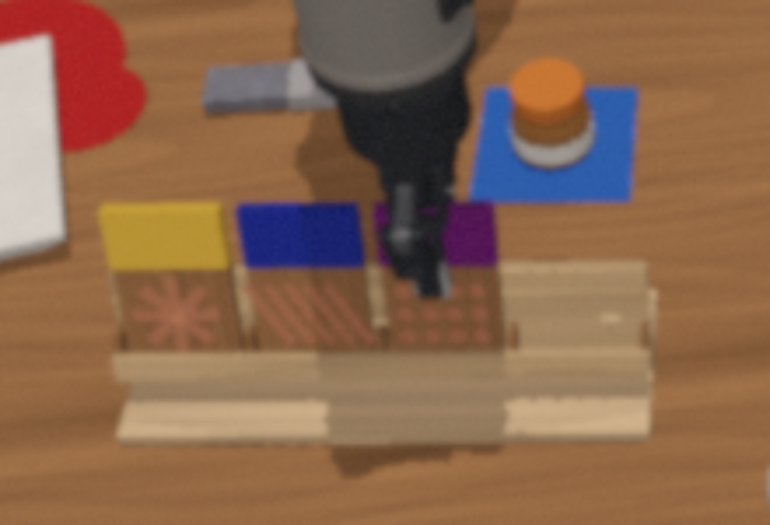

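```bash
python3 -m handwheel '[[[0,0.15,0],0,0],[[0,0.15,0],0,0],[[0,0.15,0],0,0],[[0,0.15,0],0,0],[[0,0.1,0],0,0],[[0,0,0],0,0],[[0,0,0],0,-0.3],[[0,0,0],0,-0.5],[[0,0,0],0,-1],[[0,0,0],0,-1],[[0,0,0],0,-1],[[0,0,0],0,-1],[[0,0,0],0,-1]]'
python3 -c "
from h import *
goe(.6768,-.115,.13)
c=imaging.read_camera('scene'); cv2.imwrite('pics/s5.png',cv2.resize(c['color'][190:340,100:320,::-1],None,fx=3.5,fy=3.5))"
```

```text
time: 22.6
position: [0.658, -0.1928, 0.1304]
ee_rot: [-0.0, 0.747, 0.665, -0.0]
force: [-1.7, 0.3, 1.8]
opening: 0.009
yaw 1.4547 pos [ 0.658  -0.1928  0.1304] t 22.6 open 0.009 F [-1.7  0.3  1.8] q7 -0.21
shift in tool axes / 30mm at this yaw: [-0.01  0.03  0.01] turn/0.08: 0.01
shift after turning: [-0.01  0.03  0.01]
```

View pics/s5.png

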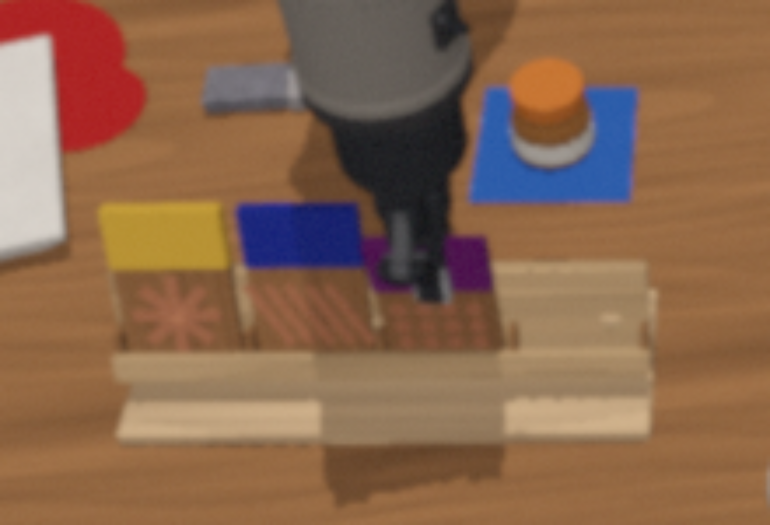

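```bash
python3 -m handwheel '[[[0,0,-0.2],0,-1],[[0,0,-0.4],0,-1],[[0,0,-0.8],0,-1],[[0,0,-0.8],0,-1],[[0,0,-0.8],0,-1],[[0,0,-0.4],0,-1],[[0,0,-0.2],0,-1],[[0,0,0],0,-1],[[0,0,0],0,-1]]'
python3 -c "
from h import *
gos(.078,.24)
c=imaging.read_camera('scene'); cv2.imwrite('pics/s6.png',cv2.resize(c['color'][150:340,100:320,::-1],None,fx=3,fy=3))"
```

```text
time: 23.55
position: [0.6577, -0.1928, 0.2373]
ee_rot: [-0.001, 0.747, 0.665, -0.0]
force: [-0.7, 0.0, -1.0]
opening: 0.0093
yaw 1.4547 pos [ 0.6577 -0.1928  0.2373] t 23.55 open 0.0093 F [-0.7  0.  -1. ] q7 -0.15
shift in tool axes / 30mm at this yaw: [10.18 -3.03 -0.09] turn/0.08: 0.01
shift after turning: [10.18 -3.04 -0.09]
```

View pics/s6.png

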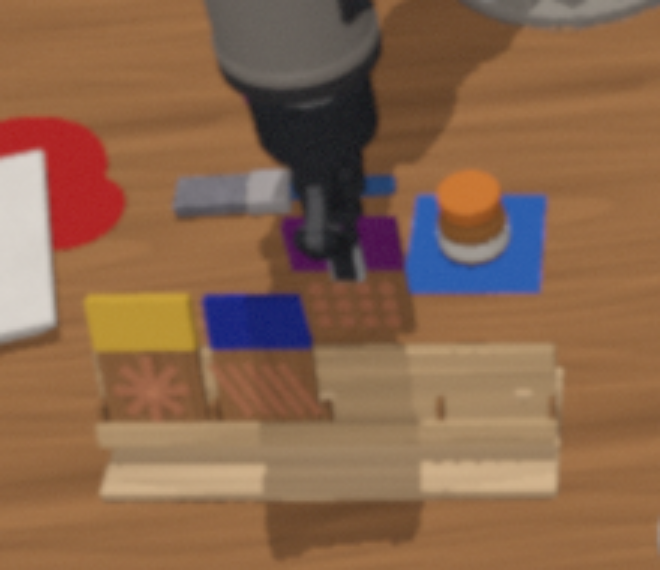

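```bash
python3 -m handwheel '[[[0.3,-0.09,0],0,-1],[[0.6,-0.18,0],0,-1],[[0.85,-0.25,0],0,-1],[[0.85,-0.25,0],0,-1],[[0.85,-0.25,0],0,-1],[[0.85,-0.25,0],0,-1],[[0.85,-0.25,0],0,-1],[[0.85,-0.25,0],0,-1],[[0.85,-0.25,0],0,-1],[[0.85,-0.25,0],0,-1],[[0.85,-0.25,0],0,-1],[[0.85,-0.25,0],0,-1],[[0.6,-0.2,0],0,-1],[[0.2,-0.06,0],0,-1],[[0,0,0],0,-1],[[0,0,0],0,-1]]'
python3 -c "
from h import *
gos(.078,.152)
c=imaging.read_camera('top'); cv2.imwrite('pics/t3.png',cv2.resize(c['color'][170:340,190:340,::-1],None,fx=3.5,fy=3.5))"
```

```text
time: 25.2
position: [0.6031, 0.1211, 0.2382]
ee_rot: [0.0, 0.747, 0.665, -0.0]
force: [-0.2, -0.8, -0.9]
opening: 0.0092
yaw 1.4544 pos [0.6031 0.1211 0.2382] t 25.2 open 0.0092 F [-0.2 -0.8 -0.9] q7 -0.66
shift in tool axes / 30mm at this yaw: [-0.   -0.01  2.87] turn/0.08: 0.0
shift after turning: [-0.   -0.01  2.87]
```

View pics/t3.png

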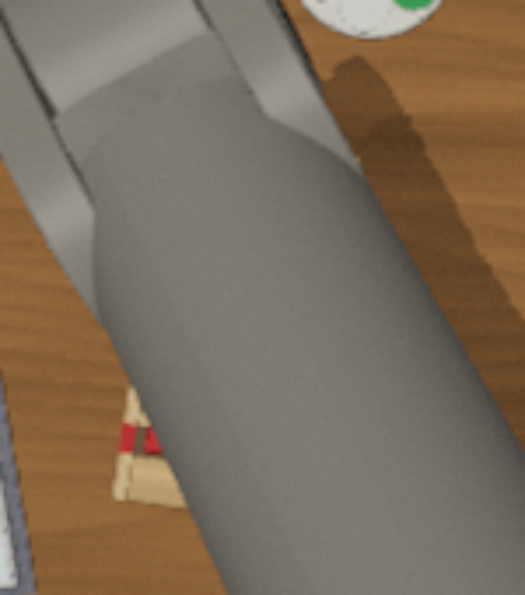

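```bash
python3 -m handwheel '[[[0,0,0.4],0,-1],[[0,0,0.8],0,-1],[[0,0,0.8],0,-1],[[0,0,0.5],0,-1],[[0,0,0.25],0,-1],[[0,0,0],0,-1],[[0,0,0],0,-1]]'
python3 -c "
from h import *
gos(.078,.102)
c=imaging.read_camera('scene'); cv2.imwrite('pics/s7.png',cv2.resize(c['color'][190:310,290:430,::-1],None,fx=5,fy=5))"
```

```text
time: 25.95
position: [0.6036, 0.1218, 0.1565]
ee_rot: [0.0, 0.747, 0.665, 0.0]
force: [0.2, 0.3, -0.6]
opening: 0.0091
yaw 1.4546 pos [0.6036 0.1218 0.1565] t 25.95 open 0.0091 F [ 0.2  0.3 -0.6] q7 -0.72
shift in tool axes / 30mm at this yaw: [-0.03 -0.03  1.82] turn/0.08: 0.01
shift after turning: [-0.03 -0.03  1.82]
```

View pics/s7.png

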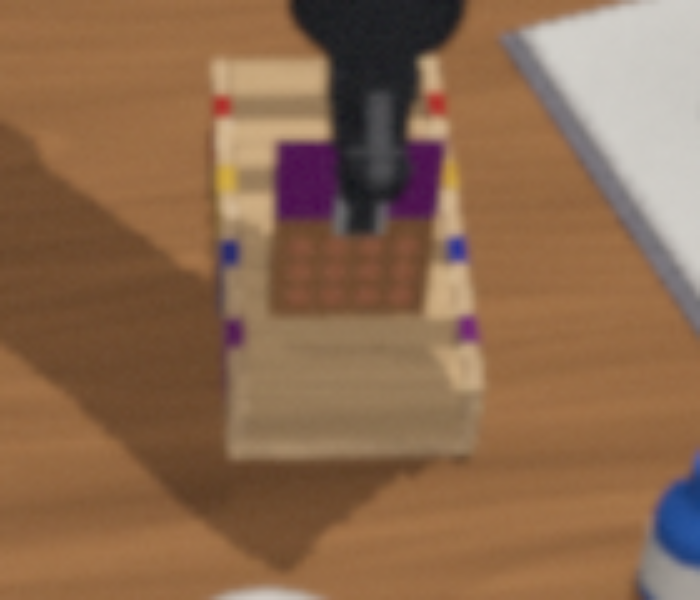

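```bash
cat >> h.py <<'E'
def chk(lo,hi,d,roi=(290,190,430,310)):
    c=imaging.read_camera('scene');P=cloud(c);q=blob(c,lo,hi,roi)
    a=-.115; ex=np.array([np.cos(a),np.sin(a)]);ey=np.array([-ex[1],ex[0]])
    m=np.zeros((480,640),np.uint8); cv2.drawContours(m,[k for k in q if cv2.contourArea(k)>60],-1,1,-1); m=cv2.erode(m,np.ones((3,3)))
    p=P[m>0]; p=p[p[:,2]>.06]; X=np.c_[(p[:,:2]-[.5252,.13])@ex-d,(p[:,:2]-[.5252,.13])@ey,p[:,2]]
    print('rel slot: med',np.median(X,0).round(4),'lo',np.percentile(X,3,0).round(4),'hi',np.percentile(X,97,0).round(4))
    k=np.polyfit(X[:,2],X[:,0],1); print('slope dx/dz',k.round(3))
PU=((135,100,40),(160,255,255));BL=((110,100,40),(130,255,255));YE=((18,130,120),(32,255,255))
E
python3 -c "
from h import *
chk(*PU,.078)"
```

```text
rel slot: med [ 0.0071 -0.0191  0.1621] lo [ 0.0045 -0.0329  0.1433] hi [0.0098 0.0306 0.1793]
slope dx/dz [0.012 0.005]
```

```bash
python3 -m handwheel '[[[0,-0.03,0.3],0,-1],[[0,0,0.4],0,-1],[[0,0,0.4],0,-1],[[0,0,0.3],0,-1],[[0,0,0.2],0,-1],[[0,0,0],0,-1],[[0,0,0],0,-1]]'
python3 -c "
from h import *
gos(.078,.102)
chk(*PU,.078)"
```

```text
time: 26.75
position: [0.6024, 0.1219, 0.1079]
ee_rot: [-0.0, 0.747, 0.665, 0.0]
force: [-0.2, -0.2, -0.5]
opening: 0.0094
yaw 1.4549 pos [0.6024 0.1219 0.1079] t 26.75 open 0.0094 F [-0.2 -0.2 -0.5] q7 -0.76
shift in tool axes / 30mm at this yaw: [-0.03  0.01  0.2 ] turn/0.08: 0.01
shift after turning: [-0.03  0.01  0.2 ]
rel slot: med [ 0.0057 -0.0192  0.1151] lo [ 0.0013 -0.0332  0.0955] hi [0.0085 0.0305 0.1313]
slope dx/dz [ 0.889 -0.096]
```

```bash
python3 -m handwheel '[[[0,0,0.1],0,-1],[[0,0,0.07],0,-1],[[0,0,0.05],0,-1],[[0,0,0],0,-1],[[0,0,0],0,-1]]'
python3 -m handwheel '[[[0,0,0],0,-0.6],[[0,0,0],0,-0.4],[[0,0,0],0,-0.3],[[0,0,0],0,-0.3],[[0,0,0],0,-0.3],[[0,0,-0.3],0,-0.3],[[0,0,-0.7],0,-0.3],[[0,0,-1],0,-0.3],[[0,0,-1],0,-0.3],[[0,0,-1],0,-0.3],[[0,0,-0.5],0,-0.3],[[0,0,0],0,-0.3]]'
python3 -c "
from h import *
goe(.655,-.2015,.24)
chk(*PU,.078)
c=imaging.read_camera('scene'); cv2.imwrite('pics/s8.png',cv2.resize(c['color'][190:310,290:430,::-1],None,fx=5,fy=5))"
```

```text
time: 27.3
position: [0.6024, 0.1218, 0.1013]
ee_rot: [-0.0, 0.747, 0.665, 0.0]
force: [0.2, 0.5, -1.3]
opening: 0.0096
time: 28.5
position: [0.6032, 0.1221, 0.2388]
ee_rot: [0.001, 0.747, 0.665, 0.001]
force: [0.5, -0.7, -0.2]
opening: 0.0297
yaw 1.4546 pos [0.6032 0.1221 0.2388] t 28.5 open 0.0297 F [ 0.5 -0.7 -0.2] q7 -0.66
shift in tool axes / 30mm at this yaw: [-13.11   2.33  -0.04] turn/0.08: 0.01
shift after turning: [-13.1    2.34  -0.04]
rel slot: med [ 0.0058 -0.0007  0.1078] lo [ 0.002  -0.0324  0.089 ] hi [0.0087 0.0296 0.1241]
slope dx/dz [ 0.853 -0.086]
```

View pics/s8.png

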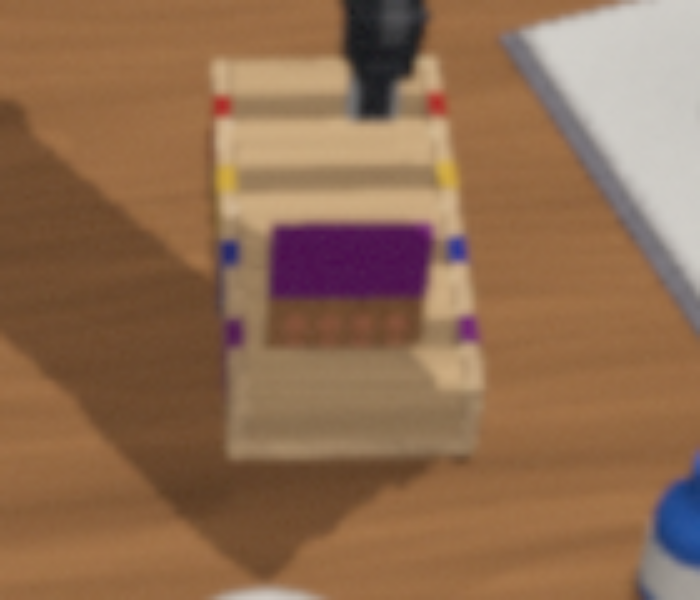

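```bash
python3 -m handwheel '[[[-0.5,0.09,0],0,1],[[-0.9,0.16,0],0,1],[[-0.9,0.16,0],0,1],[[-0.9,0.16,0],0,1],[[-0.9,0.16,0],0,1],[[-0.9,0.16,0],0,1],[[-0.9,0.16,0],0,1],[[-0.9,0.16,0],0,1],[[-0.9,0.16,0],0,1],[[-0.9,0.16,0],0,1],[[-0.9,0.16,0],0,1],[[-0.9,0.16,0],0,1],[[-0.9,0.16,0],0,1],[[-0.9,0.16,0],0,1],[[-0.9,0.16,0],0,1],[[0,0,0],0,1],[[0,0,0],0,1]]'
python3 -c "
from h import *
goe(.655,-.2015,.13)"
```

```text
time: 30.3
position: [0.6252, -0.2779, 0.2347]
ee_rot: [-0.001, 0.747, 0.664, -0.0]
force: [0.5, 1.0, -0.4]
opening: 0.085
yaw 1.453 pos [ 0.6252 -0.2779  0.2347] t 30.3 open 0.085 F [ 0.5  1.  -0.4] q7 -0.01
shift in tool axes / 30mm at this yaw: [0.05 0.05 3.49] turn/0.08: -0.01
shift after turning: [0.05 0.05 3.49]
```

```bash
python3 -m handwheel '[[[0.05,0.05,0.4],0,1],[[0,0,0.7],0,1],[[0,0,0.8],0,1],[[0,0,0.8],0,1],[[0,0,0.6],0,1],[[0,0,0.18],0,1],[[0,0,0],0,1],[[0,0,0],0,0.1],[[0,0,0],0,0.1],[[0,0,0],0,0.1],[[0,0,0],0,0.1]]'
python3 -c "
from h import *
goe(.6768,-.2015,.13)"
```

```text
time: 31.4
position: [0.6282, -0.2755, 0.1324]
ee_rot: [0.0, 0.747, 0.665, 0.0]
force: [-0.2, -0.2, -0.4]
opening: 0.0469
yaw 1.4547 pos [ 0.6282 -0.2755  0.1324] t 31.4 open 0.0469 F [-0.2 -0.2 -0.4] q7 -0.07
shift in tool axes / 30mm at this yaw: [-0.04  0.69  0.08] turn/0.08: 0.01
shift after turning: [-0.04  0.69  0.08]
```

```bash
python3 -m handwheel '[[[0,0.15,0.05],0,0],[[0,0.15,0],0,0],[[0,0.15,0],0,0],[[0,0.15,0],0,0],[[0,0.09,0],0,0],[[0,0,0],0,0],[[0,0,0],0,-0.3],[[0,0,0],0,-0.5],[[0,0,0],0,-1],[[0,0,0],0,-1],[[0,0,0],0,-1],[[0,0,0],0,-1],[[0,0,0],0,-1]]'
python3 -c "
from h import *
goe(.6768,-.2015,.13)
c=imaging.read_camera('scene'); cv2.imwrite('pics/s9.png',cv2.resize(c['color'][190:340,100:320,::-1],None,fx=3.5,fy=3.5))"
```

```text
time: 32.7
position: [0.6484, -0.2778, 0.1304]
ee_rot: [-0.0, 0.747, 0.665, -0.0]
force: [-2.9, -1.0, 4.3]
opening: 0.0094
yaw 1.4547 pos [ 0.6484 -0.2778  0.1304] t 32.7 open 0.0094 F [-2.9 -1.   4.3] q7 -0.07
shift in tool axes / 30mm at this yaw: [-0.04  0.02  0.01] turn/0.08: 0.01
shift after turning: [-0.04  0.02  0.01]
```

View pics/s9.png

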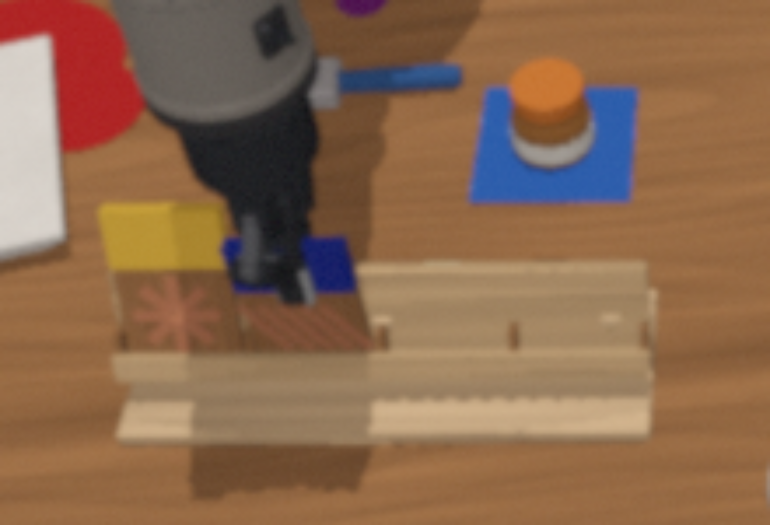

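Blue plate is upright in the jaws (px 290,265). Lift and carry.

```bash
python3 -m handwheel '[[[0,0,-0.2],0,-1],[[0,0,-0.4],0,-1],[[0,0,-0.8],0,-1],[[0,0,-0.8],0,-1],[[0,0,-0.8],0,-1],[[0,0,-0.4],0,-1],[[0,0,-0.2],0,-1],[[0,0,0],0,-1],[[0,0,0],0,-1]]'
python3 -c "
from h import *
gos(.026,.24)"
```

```text
time: 33.65
position: [0.6481, -0.2777, 0.2373]
ee_rot: [-0.001, 0.747, 0.665, -0.0]
force: [-0.5, 0.6, -1.1]
opening: 0.0098
yaw 1.4548 pos [ 0.6481 -0.2777  0.2373] t 33.65 open 0.0098 F [-0.5  0.6 -1.1] q7 -0.02
shift in tool axes / 30mm at this yaw: [13.03 -4.78 -0.09] turn/0.08: 0.01
shift after turning: [13.02 -4.78 -0.09]
```

```bash
python3 -m handwheel '[[[0.4,-0.15,0],0,-1],[[0.8,-0.29,0],0,-1],[[0.9,-0.33,0],0,-1],[[0.9,-0.33,0],0,-1],[[0.9,-0.33,0],0,-1],[[0.9,-0.33,0],0,-1],[[0.9,-0.33,0],0,-1],[[0.9,-0.33,0],0,-1],[[0.9,-0.33,0],0,-1],[[0.9,-0.33,0],0,-1],[[0.9,-0.33,0],0,-1],[[0.9,-0.33,0],0,-1],[[0.9,-0.33,0],0,-1],[[0.9,-0.33,0],0,-1],[[0.7,-0.26,0],0,-1],[[0.3,-0.12,0],0,-1],[[0,0,0],0,-1],[[0,0,0],0,-1]]'
python3 -c "
from h import *
gos(.026,.152)"
```

```text
time: 35.45
position: [0.5512, 0.1254, 0.238]
ee_rot: [0.0, 0.747, 0.665, -0.0]
force: [-0.1, 0.3, -1.5]
opening: 0.0093
yaw 1.4543 pos [0.5512 0.1254 0.238 ] t 35.45 open 0.0093 F [-0.1  0.3 -1.5] q7 -0.68
shift in tool axes / 30mm at this yaw: [ 0.05 -0.01  2.87] turn/0.08: 0.0
shift after turning: [ 0.05 -0.01  2.87]
```

```bash
python3 -m handwheel '[[[0.05,0,0.4],0,-1],[[0,0,0.8],0,-1],[[0,0,0.8],0,-1],[[0,0,0.5],0,-1],[[0,0,0.25],0,-1],[[0,0,0],0,-1],[[0,0,0],0,-1]]'
python3 -c "
from h import *
gos(.026,.102)
chk(*BL,.026,(300,195,395,250))
chk(*PU,.078)
c=imaging.read_camera('scene'); cv2.imwrite('pics/s10.png',cv2.resize(c['color'][190:310,290:430,::-1],None,fx=5,fy=5))"
```

```text
time: 36.15
position: [0.5518, 0.1278, 0.1564]
ee_rot: [0.0, 0.747, 0.665, 0.0]
force: [-0.4, -1.0, -1.8]
opening: 0.0091
yaw 1.4546 pos [0.5518 0.1278 0.1564] t 36.15 open 0.0091 F [-0.4 -1.  -1.8] q7 -0.75
shift in tool axes / 30mm at this yaw: [-0.03 -0.02  1.81] turn/0.08: 0.01
shift after turning: [-0.03 -0.02  1.81]
rel slot: med [ 0.0069 -0.0176  0.1612] lo [ 0.0038 -0.0338  0.1439] hi [0.01   0.03   0.1787]
slope dx/dz [-0.009  0.008]
rel slot: med [ 0.0057 -0.0013  0.1086] lo [ 0.0014 -0.0325  0.0886] hi [0.0084 0.0295 0.124 ]
slope dx/dz [-0.036  0.009]
```

View pics/s10.png

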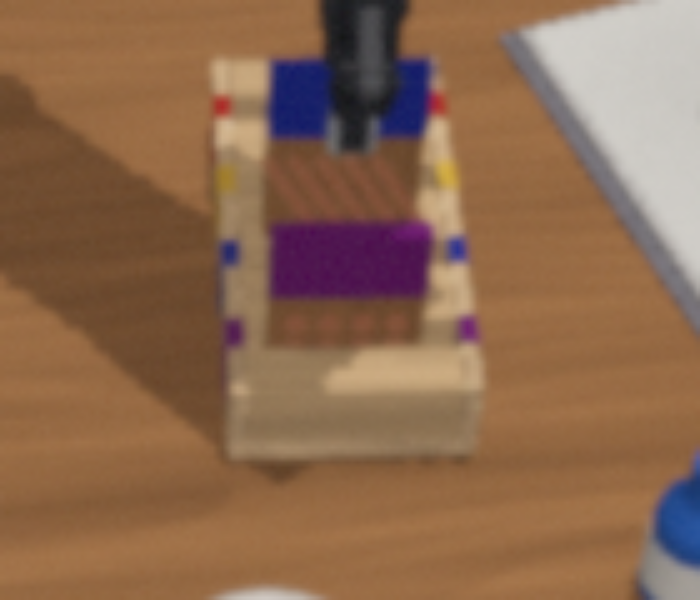

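Same relative position as the purple had; insert.

```bash
python3 -m handwheel '[[[0,-0.03,0.3],0,-1],[[0,0,0.4],0,-1],[[0,0,0.4],0,-1],[[0,0,0.3],0,-1],[[0,0,0.2],0,-1],[[0,0,0],0,-1],[[0,0,0],0,-1]]'
python3 -m handwheel '[[[0,0,0.1],0,-1],[[0,0,0.07],0,-1],[[0,0,0.04],0,-1],[[0,0,0],0,-1],[[0,0,0],0,-1]]'
```

```text
time: 37.0
position: [0.5505, 0.128, 0.1079]
ee_rot: [-0.0, 0.747, 0.665, 0.0]
force: [0.2, -0.2, -0.9]
opening: 0.0093
time: 37.5
position: [0.5505, 0.1279, 0.1016]
ee_rot: [-0.0, 0.747, 0.665, 0.0]
force: [0.1, 0.9, -0.1]
opening: 0.0094
```

```bash
python3 -m handwheel '[[[0,0,0],0,-0.6],[[0,0,0],0,-0.4],[[0,0,0],0,-0.3],[[0,0,0],0,-0.3],[[0,0,0],0,-0.3],[[0,0,-0.3],0,-0.3],[[0,0,-0.7],0,-0.3],[[0,0,-1],0,-0.3],[[0,0,-1],0,-0.3],[[0,0,-1],0,-0.3],[[0,0,-0.5],0,-0.3],[[0,0,0],0,-0.3]]'
python3 -c "
from h import *
goe(.655,-.288,.24)
chk(*BL,.026,(300,195,395,260))
c=imaging.read_camera('scene'); cv2.imwrite('pics/s11.png',cv2.resize(c['color'][190:310,290:430,::-1],None,fx=5,fy=5))"
```

```text
time: 38.7
position: [0.5513, 0.1282, 0.239]
ee_rot: [0.001, 0.747, 0.665, 0.001]
force: [0.2, 0.2, -0.8]
opening: 0.0299
yaw 1.4546 pos [0.5513 0.1282 0.239 ] t 38.7 open 0.0299 F [ 0.2  0.2 -0.8] q7 -0.68
shift in tool axes / 30mm at this yaw: [-15.99   4.07  -0.03] turn/0.08: 0.01
shift after turning: [-15.99   4.08  -0.03]
rel slot: med [ 0.0054 -0.0021  0.1078] lo [ 0.002  -0.0334  0.0872] hi [0.0088 0.0288 0.1242]
slope dx/dz [ 0.95  -0.096]
```

View pics/s11.png

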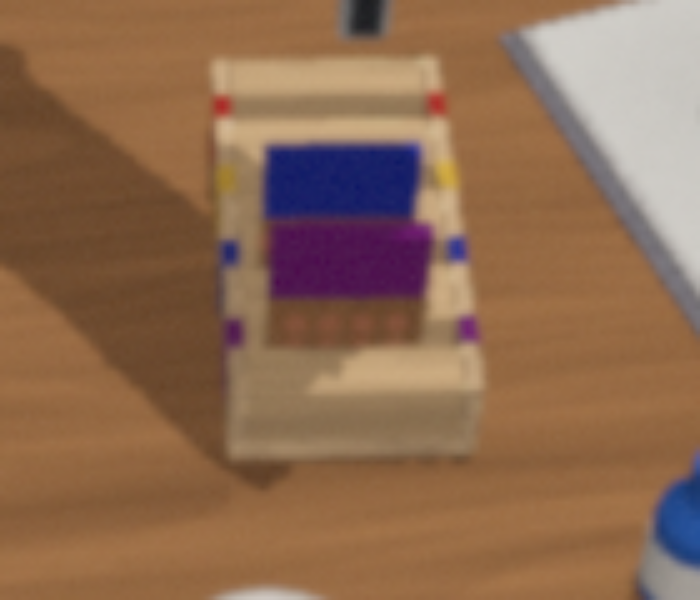

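Blue is home (top z ≈ 0.124, same as purple). Now yellow.

```bash
python3 -m handwheel '[[[-0.5,0.13,0],0,1],[[-0.9,0.23,0],0,1],[[-0.92,0.23,0],0,1],[[-0.92,0.23,0],0,1],[[-0.92,0.23,0],0,1],[[-0.92,0.23,0],0,1],[[-0.92,0.23,0],0,1],[[-0.92,0.23,0],0,1],[[-0.92,0.23,0],0,1],[[-0.92,0.23,0],0,1],[[-0.92,0.23,0],0,1],[[-0.92,0.23,0],0,1],[[-0.92,0.24,0],0,1],[[-0.92,0.24,0],0,1],[[-0.92,0.24,0],0,1],[[-0.92,0.24,0],0,1],[[-0.92,0.24,0],0,1],[[-0.8,0.25,0],0,1],[[0,0,0],0,1],[[0,0,0],0,1]]'
python3 -c "
from h import *
goe(.655,-.288,.13)"
```

```text
time: 40.8
position: [0.6164, -0.3639, 0.2348]
ee_rot: [-0.001, 0.747, 0.664, -0.0]
force: [-0.7, 0.7, -0.6]
opening: 0.0855
yaw 1.4536 pos [ 0.6164 -0.3639  0.2348] t 40.8 open 0.0855 F [-0.7  0.7 -0.6] q7 0.12
shift in tool axes / 30mm at this yaw: [0.05 0.01 3.49] turn/0.08: -0.0
shift after turning: [0.05 0.01 3.49]
```

```bash
python3 -m handwheel '[[[0.03,0,0.4],0,1],[[0,0,0.7],0,1],[[0,0,0.8],0,1],[[0,0,0.8],0,1],[[0,0,0.6],0,1],[[0,0,0.19],0,1],[[0,0,0],0,1],[[0,0,0],0,0.1],[[0,0,0],0,0.1],[[0,0,0],0,0.1],[[0,0,0],0,0.1]]'
python3 -c "
from h import *
goe(.6768,-.288,.13)"
```

```text
time: 41.9
position: [0.6177, -0.3625, 0.1324]
ee_rot: [0.0, 0.747, 0.665, 0.0]
force: [-0.7, -0.5, 0.3]
opening: 0.0472
yaw 1.4546 pos [ 0.6177 -0.3625  0.1324] t 41.9 open 0.0472 F [-0.7 -0.5  0.3] q7 0.07
shift in tool axes / 30mm at this yaw: [-0.    0.7   0.08] turn/0.08: 0.01
shift after turning: [-0.    0.7   0.08]
```

```bash
python3 -m handwheel '[[[0,0.15,0.05],0,0],[[0,0.15,0],0,0],[[0,0.15,0],0,0],[[0,0.15,0],0,0],[[0,0.1,0],0,0],[[0,0,0],0,0],[[0,0,0],0,-0.3],[[0,0,0],0,-0.5],[[0,0,0],0,-1],[[0,0,0],0,-1],[[0,0,0],0,-1],[[0,0,0],0,-1],[[0,0,0],0,-1]]'
python3 -m handwheel '[[[0,0,-0.2],0,-1],[[0,0,-0.4],0,-1],[[0,0,-0.8],0,-1],[[0,0,-0.8],0,-1],[[0,0,-0.8],0,-1],[[0,0,-0.4],0,-1],[[0,0,-0.2],0,-1],[[0,0,0],0,-1],[[0,0,0],0,-1]]'
python3 -c "
from h import *
gos(-.026,.24)
c=imaging.read_camera('scene'); cv2.imwrite('pics/s12.png',c['color'][:,:,::-1])"
```

```text
time: 43.2
position: [0.6382, -0.3649, 0.1304]
ee_rot: [-0.0, 0.747, 0.665, -0.0]
force: [-2.4, 0.1, 3.1]
opening: 0.0095
time: 44.1
position: [0.6379, -0.3646, 0.2372]
ee_rot: [-0.001, 0.747, 0.665, -0.0]
force: [0.2, 0.3, -0.4]
opening: 0.0095
yaw 1.4548 pos [ 0.6379 -0.3646  0.2372] t 44.1 open 0.0095 F [ 0.2  0.3 -0.4] q7 0.11
shift in tool axes / 30mm at this yaw: [15.94 -6.51 -0.09] turn/0.08: 0.01
shift after turning: [15.94 -6.52 -0.09]
```

View pics/s12.png

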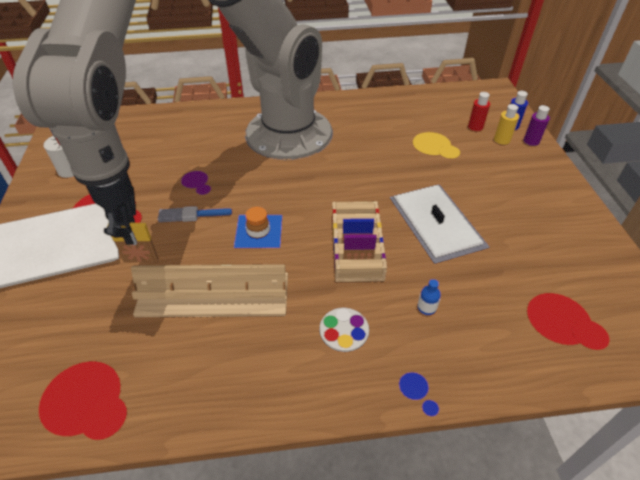

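```bash
python3 -m handwheel '[[[0.5,-0.2,0],0,-1],[[0.9,-0.37,0],0,-1],[[0.95,-0.39,0],0,-1],[[0.95,-0.39,0],0,-1],[[0.95,-0.39,0],0,-1],[[0.95,-0.39,0],0,-1],[[0.95,-0.39,0],0,-1],[[0.95,-0.39,0],0,-1],[[0.95,-0.39,0],0,-1],[[0.95,-0.39,0],0,-1],[[0.95,-0.39,0],0,-1],[[0.95,-0.39,0],0,-1],[[0.95,-0.39,0],0,-1],[[0.95,-0.39,0],0,-1],[[0.95,-0.39,0],0,-1],[[0.95,-0.39,0],0,-1],[[0.84,-0.33,0],0,-1],[[0.4,-0.16,0],0,-1],[[0,0,0],0,-1],[[0,0,0],0,-1]]'
python3 -c "
from h import *
gos(-.026,.152)"
```

```text
time: 46.15
position: [0.4996, 0.132, 0.238]
ee_rot: [-0.0, 0.747, 0.665, -0.0]
force: [0.1, 0.3, -0.7]
opening: 0.0092
yaw 1.4544 pos [0.4996 0.132  0.238 ] t 46.15 open 0.0092 F [ 0.1  0.3 -0.7] q7 -0.69
shift in tool axes / 30mm at this yaw: [ 0.03 -0.01  2.87] turn/0.08: 0.01
shift after turning: [ 0.03 -0.01  2.87]
```

```bash
python3 -m handwheel '[[[0.03,0,0.4],0,-1],[[0,0,0.8],0,-1],[[0,0,0.8],0,-1],[[0,0,0.5],0,-1],[[0,0,0.25],0,-1],[[0,0,0],0,-1],[[0,0,0],0,-1]]'
python3 -c "
from h import *
gos(-.026,.102)
chk(*YE,-.026,(310,175,390,215))
c=imaging.read_camera('scene'); cv2.imwrite('pics/s13.png',cv2.resize(c['color'][180:300,290:430,::-1],None,fx=5,fy=5))"
```

```text
time: 46.85
position: [0.4999, 0.1339, 0.1564]
ee_rot: [0.0, 0.747, 0.665, 0.0]
force: [1.6, -0.5, -1.0]
opening: 0.0092
yaw 1.4546 pos [0.4999 0.1339 0.1564] t 46.85 open 0.0092 F [ 1.6 -0.5 -1. ] q7 -0.79
shift in tool axes / 30mm at this yaw: [-0.03 -0.02  1.81] turn/0.08: 0.01
shift after turning: [-0.03 -0.02  1.81]
rel slot: med [ 0.0065 -0.0178  0.1616] lo [ 0.0018 -0.0351  0.1389] hi [0.0099 0.0342 0.1796]
slope dx/dz [ 1.085 -0.168]
```

View pics/s13.png

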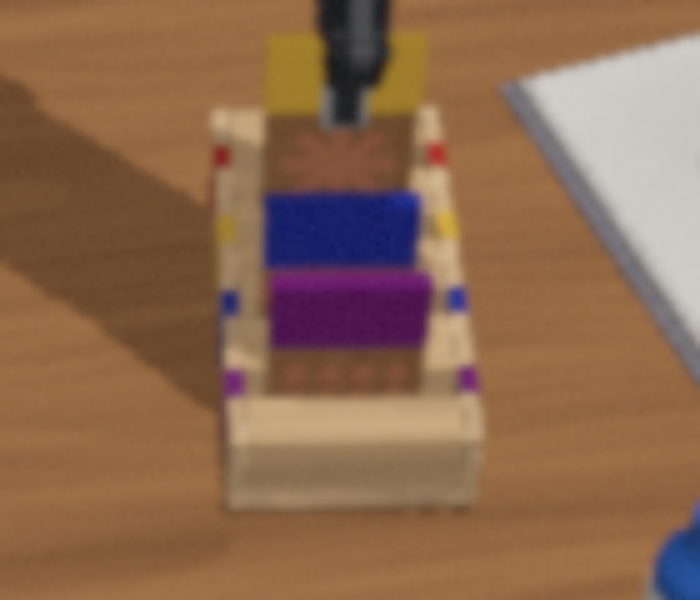

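```bash
python3 -m handwheel '[[[0,-0.03,0.3],0,-1],[[0,0,0.4],0,-1],[[0,0,0.4],0,-1],[[0,0,0.3],0,-1],[[0,0,0.2],0,-1],[[0,0,0],0,-1],[[0,0,0],0,-1]]'
python3 -m handwheel '[[[0,0,0.1],0,-1],[[0,0,0.07],0,-1],[[0,0,0.04],0,-1],[[0,0,0],0,-1],[[0,0,0],0,-1]]'
```

```text
time: 47.65
position: [0.4987, 0.1341, 0.1078]
ee_rot: [-0.0, 0.747, 0.665, 0.0]
force: [-1.0, 0.3, -0.8]
opening: 0.0097
time: 48.15
position: [0.4987, 0.1339, 0.1016]
ee_rot: [0.0, 0.747, 0.665, 0.0]
force: [0.1, 0.3, -0.7]
opening: 0.0094
```

```bash
python3 -m handwheel '[[[0,0,0],0,-0.6],[[0,0,0],0,-0.4],[[0,0,0],0,-0.3],[[0,0,0],0,-0.3],[[0,0,0],0,-0.3],[[0,0,-0.3],0,-0.3],[[0,0,-0.7],0,-0.3],[[0,0,-1],0,-0.3],[[0,0,-1],0,-0.3],[[0,0,-1],0,-0.3],[[0,0,-1],0,-0.3],[[-1,0,0],0,-0.3],[[-1,0,0],0,-0.3],[[-1,0,0],0,-0.3],[[-1,0,0],0,-0.3],[[-1,0,0],0,-0.3],[[-1,0,0],0,-0.3],[[-1,0,0],0,-0.3],[[-1,0,0],0,-0.3],[[0,0,0],0,-0.3]]'
python3 -m handwheel '[[[-1,0,0],0,-0.3],[[-1,0,0],0,-0.3],[[-1,0,0],0,-0.3],[[-1,0,0],0,-0.3],[[-1,0,0],0,-0.3],[[-1,0,0],0,-0.3],[[-1,0,0],0,-0.3],[[0,0,0],0,-0.3],[[0,0,0],0,-0.3]]'
python3 - <<'E'
from h import *
chk(*YE,-.026,(310,175,387,230))
chk(*BL,.026,(341,210,378,260))
chk(*PU,.078,(335,220,380,250))
c=imaging.read_camera('scene'); cv2.imwrite('pics/s14.png',c['color'][:,:,::-1])
c=imaging.read_camera('top'); cv2.imwrite('pics/t14.png',c['color'][:,:,::-1])
for n,b,z in (('cap',blob(c,(5,150,150),(20,255,255),(300,200,420,345)),.065),('cover',blob(c,(0,0,180),(180,40,255),(80,180,215,370)),.012)):
  for q in b[:1]:
    p,s,a=rectpose(c,q,z); print(n,p.round(4),np.round(s,1),round(a,1))
E
```

```text
time: 50.15
position: [0.4701, -0.1081, 0.252]
ee_rot: [0.0, 0.748, 0.663, -0.0]
force: [0.6, 1.5, -1.0]
opening: 0.0298
time: 51.05
position: [0.4467, -0.3128, 0.2518]
ee_rot: [-0.0, 0.747, 0.665, 0.0]
force: [0.5, 0.1, 0.0]
opening: 0.0301
rel slot: med [ 0.0051 -0.0011  0.1101] lo [-0.0025 -0.034   0.0902] hi [0.0086 0.0324 0.1242]
slope dx/dz [ 1.014 -0.106]
rel slot: med [ 0.0054 -0.0023  0.1087] lo [ 0.0013 -0.0348  0.0883] hi [0.0089 0.029  0.1245]
slope dx/dz [ 0.94  -0.096]
rel slot: med [ 0.0055 -0.0021  0.1102] lo [-0.0459 -0.0329  0.0787] hi [0.0088 0.0291 0.1245]
slope dx/dz [ 0.894 -0.094]
cap [ 0.4785 -0.1017] [53.  51.1] 1.3
cover [0.4621 0.3602] [237.  136.3] 12.3
```

View pics/s14.png

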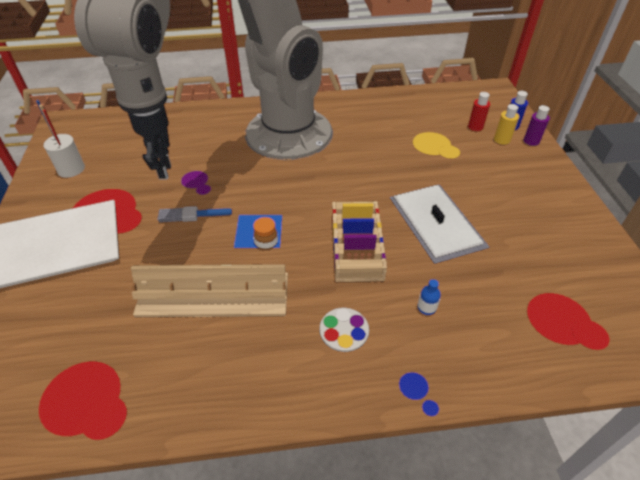

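View pics/t14.png

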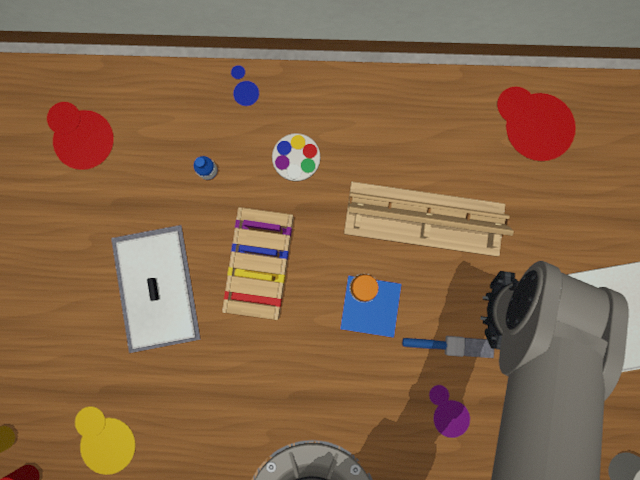

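```bash
python3 - <<'E'
from h import *
for cam in ('top','scene'):
  c=imaging.read_camera(cam)
  q=blob(c,(5,150,150),(20,255,255),(300,200,420,345) if cam=='top' else (235,200,290,260))[0]
  print(cam,rectpose(c,q,.065)[0]); P=cloud(c); x,y,w,h=cv2.boundingRect(q); print(P[y+h//3,x+w//2])
go(.4785,-.1017,.25,1.454)
E
```

```text
top [ 0.47847614 -0.10171063]
[ 0.48798274 -0.10158295  0.06415691]
scene [ 0.48487955 -0.10036722]
[ 0.47713425 -0.09979963  0.06571556]
yaw 1.4557 pos [ 0.4467 -0.3125  0.2517] t 51.4 open 0.03 F [0.2 0.5 0.3] q7 0.26
shift in tool axes / 30mm at this yaw: [7.1  0.24 0.06] turn/0.08: 0.02
shift after turning: [7.1  0.23 0.06]
```

```bash
python3 -m handwheel '[[[0.5,0,0],0,1],[[0.85,0.03,0],0,1],[[0.85,0.03,0],0,1],[[0.85,0.03,0],0,1],[[0.85,0.03,0],0,1],[[0.85,0.03,0],0,1],[[0.85,0.03,0],0,1],[[0.85,0.03,0],0,1],[[0.65,0.03,0],0,1],[[0,0,0],0,1],[[0,0,0.8],0,1],[[0,0,0.8],0,1],[[0,0,0.8],0,1],[[0,0,0.8],0,1],[[0,0,0],0,1],[[0,0,0],0,1]]'
python3 -c "
from h import *
go(.480,-.101,.05,1.454)"
```

```text
time: 53.0
position: [0.4783, -0.1022, 0.156]
ee_rot: [-0.0, 0.747, 0.665, -0.0]
force: [1.0, -1.0, -0.3]
opening: 0.0854
yaw 1.455 pos [ 0.4783 -0.1022  0.156 ] t 53.0 open 0.0854 F [ 1.  -1.  -0.3] q7 -0.25
shift in tool axes / 30mm at this yaw: [0.05 0.05 3.53] turn/0.08: 0.01
shift after turning: [0.05 0.05 3.53]
```

```bash
python3 -m handwheel '[[[0.05,0.05,0.6],0,1],[[0,0,0.8],0,1],[[0,0,0.8],0,1],[[0,0,0.8],0,1],[[0,0,0.45],0,1],[[0,0,0],0,1],[[0,0,0],0,1]]'
python3 -c "
from h import *
go(.480,-.101,.05,1.454)
c=imaging.read_camera('scene'); cv2.imwrite('pics/s15.png',cv2.resize(c['color'][170:290,190:330,::-1],None,fx=5,fy=5))"
```

```text
time: 53.7
position: [0.4807, -0.1011, 0.0531]
ee_rot: [0.0, 0.747, 0.665, 0.0]
force: [-0.2, -1.0, 0.4]
opening: 0.0853
yaw 1.4548 pos [ 0.4807 -0.1011  0.0531] t 53.7 open 0.0853 F [-0.2 -1.   0.4] q7 -0.39
shift in tool axes / 30mm at this yaw: [-0.   -0.02  0.1 ] turn/0.08: 0.01
shift after turning: [-0.   -0.02  0.1 ]
```

View pics/s15.png

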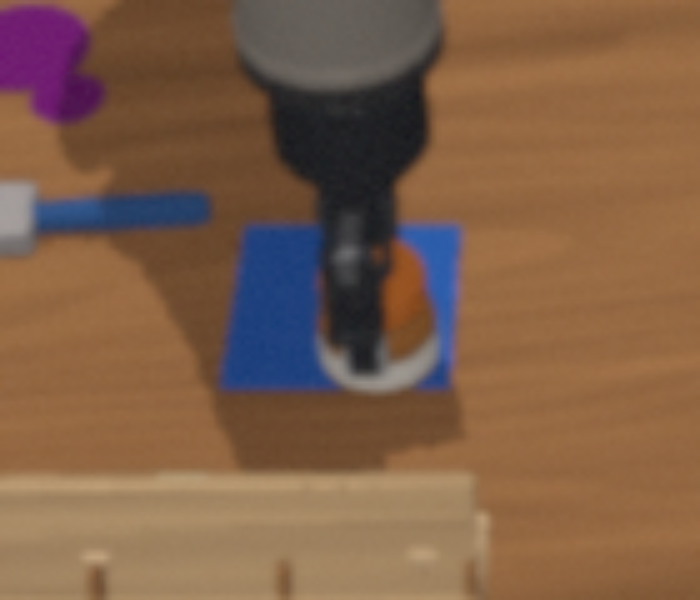

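```bash
python3 -m handwheel '[[[0,0,0],0,-1],[[0,0,0],0,-1],[[0,0,0],0,-1],[[0,0,0],0,-1],[[0,0,0],0,-1],[[0,0,0],0,-1],[[0,0,-0.3],0,-1],[[0,0,-0.4],0,-1],[[0,0,0],0,-1],[[0,0,0],0,-1]]'
python3 -c "
from h import *
go(.4385,-.12,.053,1.454)"
```

```text
time: 54.75
position: [0.4802, -0.1013, 0.0734]
ee_rot: [0.0, 0.747, 0.665, 0.0]
force: [-0.6, 0.0, -2.5]
opening: 0.0566
yaw 1.4543 pos [ 0.4802 -0.1013  0.0734] t 54.75 open 0.0566 F [-0.6  0.  -2.5] q7 -0.36
shift in tool axes / 30mm at this yaw: [-0.78 -1.31  0.68] turn/0.08: 0.0
shift after turning: [-0.78 -1.31  0.68]
```

```bash
python3 -m handwheel '[[[-0.2,-0.3,0],0,-1],[[-0.25,-0.4,0],0,-1],[[-0.25,-0.4,0],0,-1],[[-0.2,-0.21,0],0,-1],[[0,0,0],0,-1],[[0,0,0.3],0,-1],[[0,0,0.2],0,-1],[[0,0,0.15],0,-1],[[0,0,0],0,-1],[[0,0,0],0,-1]]'
python3 -c "
from h import *
go(.4385,-.12,.053,1.454)"
```

```text
time: 55.75
position: [0.438, -0.123, 0.0535]
ee_rot: [-0.0, 0.747, 0.665, -0.0]
force: [-5.5, 0.3, 16.2]
opening: 0.0567
yaw 1.4554 pos [ 0.438  -0.123   0.0535] t 55.75 open 0.0567 F [-5.5  0.3 16.2] q7 -0.33
shift in tool axes / 30mm at this yaw: [0.1  0.01 0.02] turn/0.08: 0.02
shift after turning: [0.1  0.01 0.02]
```

Touching down on the coaster (16 N). Release, retreat, recheck everything.

```bash
python3 -m handwheel '[[[0,0,0],0,1],[[0,0,0],0,1],[[0,0,0],0,1],[[0,0,0],0,1],[[0,0,0],0,1],[[0,0,0],0,1],[[0,0,-0.7],0,1],[[0,0,-1],0,1],[[0,0,-1],0,1],[[0,0,-1],0,1],[[0,0,-1],0,1],[[0,0,-1],0,1],[[0,0,-0.7],0,1],[[-1,0,0],0,1],[[-1,0,0],0,1],[[-1,0,0],0,1],[[-1,0,0],0,1],[[-1,0,0],0,1],[[-1,0,0],0,1],[[-1,0,0],0,1]]'
python3 -m handwheel '[[[0,0,0],0,1],[[0,0,0],0,1],[[0,0,0],0,1],[[0,0,0],0,1],[[0,0,0],0,1]]'
python3 - <<'E'
from h import *
chk(*YE,-.026,(310,175,387,230))
chk(*BL,.026,(341,210,378,260))
chk(*PU,.078,(335,220,380,250))
c=imaging.read_camera('scene'); cv2.imwrite('pics/s16.png',c['color'][:,:,::-1])
c=imaging.read_camera('top'); cv2.imwrite('pics/t16.png',c['color'][:,:,::-1])
for n,b,z in (('cap',blob(c,(5,150,150),(20,255,255),(300,200,420,345)),.065),('cover',blob(c,(0,0,180),(180,40,255),(80,180,215,370)),.012)):
  for q in b[:1]:
    p,s,a=rectpose(c,q,z); print(n,p.round(4),np.round(s,1),round(a,1))
E
```

```text
time: 57.75
position: [0.4131, -0.3331, 0.2455]
ee_rot: [-0.0, 0.747, 0.665, -0.0]
force: [-0.1, 0.6, 0.4]
opening: 0.0855
time: 58.25
position: [0.4138, -0.3313, 0.2456]
ee_rot: [0.0, 0.747, 0.665, 0.0]
force: [0.2, -0.8, -0.3]
opening: 0.0854
rel slot: med [ 0.0052 -0.0009  0.1101] lo [-0.0015 -0.033   0.0902] hi [0.0088 0.0326 0.1242]
slope dx/dz [ 0.971 -0.101]
rel slot: med [ 0.0057 -0.0021  0.1086] lo [ 0.0014 -0.0331  0.0885] hi [0.0086 0.029  0.124 ]
slope dx/dz [ 0.911 -0.093]
rel slot: med [ 0.0054 -0.0022  0.1108] lo [-0.0464 -0.0329  0.0779] hi [0.0085 0.029  0.1238]
slope dx/dz [ 0.894 -0.094]
cap [ 0.4373 -0.1232] [50.6 52.6] 46.2
cover [0.4622 0.3602] [236.7 136.3] 12.3
```

View pics/s16.png

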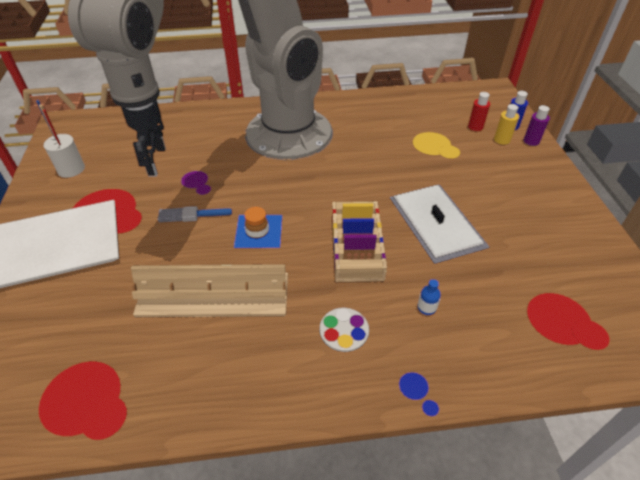

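View pics/t16.png

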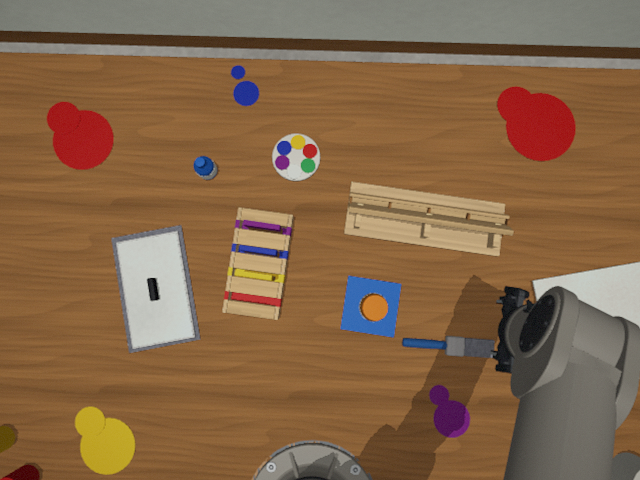

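The pictures show the jar upright at the coaster's middle (top view, px 375,307). The cover lies on the mat (px 155,290). The three plates stand in their own colours' slots, the easel is empty and the bystanders have not moved.

```bash
python3 -c "
from plant import robot
print(robot.finish_job())"
```

```text
the job is handed in; nothing more can be done
None
```

The job is handed in at about 58 s of the 210 s allowed; the interface gave no verdict. Three plates were on the easel (purple, blue and yellow; the red bay was empty). I set the jar on the coaster, laid the cover on the mat, and stood each plate in the slot of its own colour.

While I was placing the plates, the jar was knocked to about 44 mm from the coaster's centre. I regripped it and put it back in the middle.

| Item | Last check |
|---|---|
| Jar | upright, about 3 mm from the coaster's centre |
| Cover | flat, about 3 mm from the mat's centre |
| Plates | top edges at z ≈ 0.124 m (0.122 m expected when home), within about 2 mm across and along their slots |
| Palette, dye bottle, brush | no movement visible in the pictures |
| Gripper | open and clear of everything |

- **Rack position:** the two cameras disagreed by about 8 mm on where the rack lies along x. I used the top camera's value, which matched the slot colour bands, and all three plates went in freely.
- **Plate tilt:** my final slope fits came out between 0.9 and 1.0, which would mean a large tilt. I discounted them because the masks also took in the plates' top faces. The fits that missed this were near zero, and the plates look upright in both views.

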